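# Close and enrol the electronic lock cases on a locksmith's bench

## Robot

A 6-joint arm with a two-finger parallel gripper is mounted at the origin on the work surface. World frame = base frame: x ahead of the robot, y to its left, z up, the work surface at z = 0. Lengths are in mm, angles in degrees, forces in N, time in s.
With the tool pointing down it reaches from about 300 to 850 mm from the base axis. Payload 4.2 kg.
Tool frame: the origin (TCP) lies at the very end of the fingers, on their centre line; the grasp point (between the pads) lies 19 mm behind it; z points along the fingers, y is the direction in which the jaws open and shut (so a half turn about z gives the same grasp; the last joint's range is limited). The gripper opens to 91 mm and grips with 3 to 60 N. Pads are 32 mm wide; open, the fingers measure 118 mm over their backs; the gripper's body (76 mm by 178 mm) begins 60 mm behind the grasp point.
Start: joints at [72.708, 18.312, 89.639, -0, 72.044, -1.146], TCP at [159.901, 552.336, 213.976] pointing down, gripper open.
Joint ranges: [-177.97, 177.97], [-48.28, 115.42], [12.27, 149.76], [-77.06, 257.06], [2.81, 150.46], [-146.56, 146.56]. Speed limits (degrees/s): [147.25, 147.25, 180, 180, 180, 180].

## Interface

Orientations are given as [roll, pitch, yaw] about the fixed x, y, z axes, in that order (R = Rz(yaw) Ry(pitch) Rx(roll)).
In Python, from workcell import env gives the robot as it stands. The module is installed in compiled form; this text tells all that it offers.
- The arm moves only by the tool arm_command, never from a script. Its argument "targets" is a list of rows, each a list of 5 numbers: the closure, from 0 (fully open) to 1 (shut), then the shift along the tool's x, y, z each as a share of 50 cm, from -1 to 1, then the turn about the tool's z as a share of pi/4 rad, from -1 to 1. A call has 1 to 8 rows; each row is the pose to reach, as a shift and turn from the pose measured when the call began, along the tool's axes at that moment; what a row does not reach only later rows make up. A row lasts 1/12 s, in which the tool goes at most 41.7 mm and 7.16 degrees, less where a joint would pass 70% of its speed; a pose out of reach is approached as far as the arm can. A call with a number of a shift or a turn outside -1 to 1 is refused whole. A call with a gripper value outside its range is refused whole. The fingers move at their own pace and stop on an object; "squeeze" is the grip in N (left out, the last holds). Time passes only in rows, so rows that repeat a pose let the fingers close. It gives the time, the measured TCP pose, the force and the opening at its end, in the units of the state.
- env.state(): the state, without advancing time (a new reading comes with each control period).
- env.grab_frame(name): name is "side" or "top"; returns the picture (384x512x3 uint8, red, green, blue); there is no depth.
- env.camera_params(name): a dict with "camera_matrix" (3x3 intrinsics, pixels), "R" (3x3) and "t" (3): a world point X has camera coordinates R X + t. Camera axes: x right, y down, z forward; pixel columns grow to the right and rows downward; lengths in mm; the calibration is good to about 2 mm. A picture is of the moment at which its call begins. camera_params takes no time and is no camera call.
- env.job_done(): hands the job in, once; it reports no verdict.
The state is a dict: "time_s": time; "qpos": joint angles; "qvel": joint speeds; "effort": joint torques, N m; "ee_pos": TCP position; "ee_rot": TCP orientation; "force": force on the tool from outside, world axes, zero at the start; "torque": the same for the moment, N m; "gripper_width": finger opening in mm.
Only numpy, scipy, OpenCV 4.12 (cv2) and the standard library are available. Lean on these libraries where they do the work, as an engineer would, in place of code of your own. Each camera call takes 0.05 s, during which the arm holds its last target.

## Task

Two or three electronic lock cases on the bench are waiting to be closed and enrolled: lower onto each one the cover of its own size, over the two pins with the access hole above the button, until it lies flush. Then take the stylus and enrol the locks from the smallest to the largest: through the hole in the fitted cover, push the sunken button fully in with the stylus tip and hold it for a good second. Finish by putting the stylus back upright in its stand, down to its collar; a cover that has no case is not needed, and the other things on the bench should be left alone.

Things in the scene. Friction and masses are not known exactly. Their poses are not given: they have to be found in the camera images.
- case_s: small lock case, dark steel block 88 x 54 x 30 mm, 1.1 to 1.4 kg, lying flat on the bench (None if absent). Origin: centre of underside, x along its length, z up; flat top at z = 30 mm. Two upright steel pins, 8 mm thick, at x = -30 and +30, y = 0, stand 15 mm above the top, the last 5 tapered. At x = +14, y = 0 a round well 12 mm wide, 14 deep holds the button
- btn_s_top (a point): centre of the top of the small case's white spring button (9 mm wide), sunk 6 mm below the case's top (24 mm above the bench); None if the case is absent
- btn_s (a joint): travel of the small case's button straight down: 0 out, 0.004 m fully in; needs about 4 N; springs back
- cover_s: small cover, loose aluminium plate 84 x 50 x 5 mm, 150 g. Origin: centre of underside, x along its length, z up. Through holes: 10 mm wide at x = -30 and +30, y = 0 (pins), 13 mm wide at x = +14, y = 0 (access to the button). Raised grey housing to grip: 24 (x) x 22 (y) x 26 mm high, on the plate, centred at x = -9, y = 0; its top is 31 mm above the underside
- cover_s_eye (a point): centre of the small cover's access hole, at the plate's upper face
- case_m: middle lock case, dark steel block 102 x 54 x 30 mm, 1.1 to 1.4 kg, lying flat on the bench (None if absent). Origin: centre of underside, x along its length, z up; flat top at z = 30 mm. Two upright steel pins, 8 mm thick, at x = -37 and +37, y = 0, stand 15 mm above the top, the last 5 tapered. At x = +14, y = 0 a round well 12 mm wide, 14 deep holds the button
- btn_m_top (a point): centre of the top of the middle case's white spring button (9 mm wide), sunk 6 mm below the case's top (24 mm above the bench); None if the case is absent
- btn_m (a joint): travel of the middle case's button straight down: 0 out, 0.004 m fully in; needs about 4 N; springs back
- cover_m: middle cover, loose aluminium plate 98 x 50 x 5 mm, 150 g. Origin: centre of underside, x along its length, z up. Through holes: 10 mm wide at x = -37 and +37, y = 0 (pins), 13 mm wide at x = +14, y = 0 (access to the button). Raised grey housing to grip: 24 (x) x 22 (y) x 26 mm high, on the plate, centred at x = -9, y = 0; its top is 31 mm above the underside
- cover_m_eye (a point): centre of the middle cover's access hole, at the plate's upper face
- case_l: large lock case, dark steel block 116 x 54 x 30 mm, 1.1 to 1.4 kg, lying flat on the bench (None if absent). Origin: centre of underside, x along its length, z up; flat top at z = 30 mm. Two upright steel pins, 8 mm thick, at x = -44 and +44, y = 0, stand 15 mm above the top, the last 5 tapered. At x = +14, y = 0 a round well 12 mm wide, 14 deep holds the button
- btn_l_top (a point): centre of the top of the large case's white spring button (9 mm wide), sunk 6 mm below the case's top (24 mm above the bench); None if the case is absent
- btn_l (a joint): travel of the large case's button straight down: 0 out, 0.004 m fully in; needs about 4 N; springs back
- cover_l: large cover, loose aluminium plate 112 x 50 x 5 mm, 150 g. Origin: centre of underside, x along its length, z up. Through holes: 10 mm wide at x = -44 and +44, y = 0 (pins), 13 mm wide at x = +14, y = 0 (access to the button). Raised grey housing to grip: 24 (x) x 22 (y) x 26 mm high, on the plate, centred at x = -9, y = 0; its top is 31 mm above the underside
- cover_l_eye (a point): centre of the large cover's access hole, at the plate's upper face
- stylus: stylus standing upright in its stand: steel tip pin 5 mm thick from z = 0 to 48 mm, steel collar 24 mm wide from 48 to 54 mm, round black handle 16 mm thick from 54 to 133 mm; 60 g. Origin: the very tip; z points up along the handle
- stand: wooden stylus stand, block 56 x 56 x 56 mm fixed on the bench, upright through hole 9 mm wide in its centre; the stylus hangs in it by its collar, the tip then 8 mm above the bench. Origin: centre of its underside
- stand_hole (a point): centre of the mouth of the stand's hole, on its top, 56 mm above the bench
- cylinder: bystander: brass profile cylinder 60 x 30 x 17 mm lying on the bench; origin at its underside's middle
- key: bystander: steel key 54 mm long lying on the bench; origin at its underside's middle
- padlock: bystander: brass padlock 75 x 50 x 22 mm lying on the bench; origin at its underside's middle
- driver: bystander: screwdriver 160 mm long lying on the bench; origin at its underside's middle
- pin_box: bystander: cardboard box 60 x 90 x 35 mm; origin at its underside's middle
- tweezers: bystander: steel tweezers 110 mm long; origin at its underside's middle

How it is judged (in metres and radians):
On the way, in this order (a step that is already met when the one before it is completed fails the run):
1. the small lock, its cover flush over the pins, has its button pushed fully in by the stylus and held (horizontal distance between cover_s_eye and btn_s_top below 0.003 m and z of cover_s in the frame of case_s below 0.0318 m and z of cover_s_eye in the frame of case_s below 0.037 m and angle between the z axis of cover_s and the z axis of case_s, either way round below 0.04 rad and angle between the x axis of cover_s and the x axis of case_s, either way round below 0.08 rad and value of joint btn_s above 0.003 m and contact force between stylus and btn_s above 0.5 N), for 0.6 s.
2. the middle lock, its cover flush over the pins, has its button pushed fully in by the stylus and held (horizontal distance between cover_m_eye and btn_m_top below 0.003 m and z of cover_m in the frame of case_m below 0.0318 m and z of cover_m_eye in the frame of case_m below 0.037 m and angle between the z axis of cover_m and the z axis of case_m, either way round below 0.04 rad and angle between the x axis of cover_m and the x axis of case_m, either way round below 0.08 rad and value of joint btn_m above 0.003 m and contact force between stylus and btn_m above 0.5 N), for 0.6 s.
3. the large lock, its cover flush over the pins, has its button pushed fully in by the stylus and held (horizontal distance between cover_l_eye and btn_l_top below 0.003 m and z of cover_l in the frame of case_l below 0.0318 m and z of cover_l_eye in the frame of case_l below 0.037 m and angle between the z axis of cover_l and the z axis of case_l, either way round below 0.04 rad and angle between the x axis of cover_l and the x axis of case_l, either way round below 0.08 rad and value of joint btn_l above 0.003 m and contact force between stylus and btn_l above 0.5 N), for 0.6 s.
At the end, for the whole second after the job is handed in: every case present carries its own cover, flush on its top (within 1.8 mm) with the access hole over the button (within 3 mm), and the stylus stands upright in its stand's hole (within 4 mm), its collar down on the block (within 2.5 mm), at rest (horizontal distance between cover_s_eye and btn_s_top below 0.003 m and z of cover_s in the frame of case_s below 0.0318 m and z of cover_s_eye in the frame of case_s below 0.037 m and angle between the z axis of cover_s and the z axis of case_s, either way round below 0.04 rad and angle between the x axis of cover_s and the x axis of case_s, either way round below 0.08 rad and horizontal distance between cover_m_eye and btn_m_top below 0.003 m and z of cover_m in the frame of case_m below 0.0318 m and z of cover_m_eye in the frame of case_m below 0.037 m and angle between the z axis of cover_m and the z axis of case_m, either way round below 0.04 rad and angle between the x axis of cover_m and the x axis of case_m, either way round below 0.08 rad and horizontal distance between cover_l_eye and btn_l_top below 0.003 m and z of cover_l in the frame of case_l below 0.0318 m and z of cover_l_eye in the frame of case_l below 0.037 m and angle between the z axis of cover_l and the z axis of case_l, either way round below 0.04 rad and angle between the x axis of cover_l and the x axis of case_l, either way round below 0.08 rad and horizontal distance between stylus and stand_hole below 0.004 m and height (world z) of stylus below 0.0105 m and angle between stylus's own z axis and vertical below 0.1 rad and linear speed of stylus below 0.02 m/s); the robot touches nothing.
It fails at once if a bystander (cylinder, key, padlock, screwdriver, box, tweezers) is pushed more than 6 cm (distance of any of cylinder, key, padlock, driver, pin_box, tweezers from where it was at the start of the episode above 0.06 m).
Of case_s, case_m, case_l only 2 to 3 are there at a start; the rules pass over those that are not, and their reading is None.
At some moment in a run one of cover_s, cover_m, cover_l may be knocked a few centimetres aside while the robot is not near it.
It also fails if it takes over 210 s, if anything falls off the work surface, if the arm or the gripper's body presses on something with over 40 N, if the wrist force passes 120 N, or if a joint passes its speed limit or range.

## Working session

There is one attempt and no reset: what is moved stays moved. The work goes in short steps, Python scripts to look and compute and a tool call to move; the robot and the scene stay as the last step left them, time stands still between calls to the robot, and variables do not carry over. Pictures are saved under pics/ and viewed, and the job is handed in when it is done.

Besides the shell and the picture viewer there is one more tool, called in YAML: its name, and indented under it one key for each argument. arm_command: Moves the arm, as the interface text tells. Shift numbers are shares of 50 cm and turn numbers shares of pi/4 rad, none past 1 either way. Its arguments: {"type":"object","properties":{"targets":{"type":"array"},"squeeze":{"type":"number"}},"required":["targets"]}

```bash
ls; mkdir -p pics
python3 - <<'E'
from workcell import env
import cv2
s=env.state();print({k:s[k] for k in("time_s","ee_pos","ee_rot","force","gripper_width")})
for n in("side","top"):
    im=env.grab_frame(n);cv2.imwrite(f"pics/{n}0.png",im[:,:,::-1]);p=env.camera_params(n);print(n,p)
E
```

```text
pics
{'time_s': 0.0, 'ee_pos': array([159.75031201, 551.8542522 , 213.13783526]), 'ee_rot': array([-1.79901317e+02, -2.65560274e-03,  1.63853532e+02]), 'force': array([ 0.07543548,  0.16709298, -0.01747445]), 'gripper_width': 91.18476705082121}
side {'camera_matrix': array([[483.92413944,   0.        , 253.30274627],
       [  0.        , 483.92413944, 192.58086779],
       [  0.        ,   0.        ,   1.        ]]), 'R': array([[ 0.98676049, -0.16197816,  0.00817391],
       [-0.07689421, -0.51161903, -0.85576472],
       [ 0.14279712,  0.84380628, -0.51730062]]), 't': array([-607.10349106,  126.26665962, 1416.41242394])}
top {'camera_matrix': array([[368.62768108,   0.        , 257.55298058],
       [  0.        , 368.62768108, 190.32741399],
       [  0.        ,   0.        ,   1.        ]]), 'R': array([[ 0.04036413, -0.99918389,  0.00151518],
       [-0.97472304, -0.03970939, -0.21985942],
       [ 0.21974016,  0.00739755, -0.97553039]]), 't': array([-10.05563384, 623.70946281, 901.00766513])}
```

View pics/side0.png

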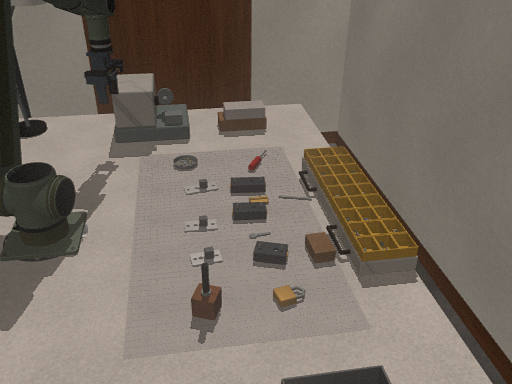

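View pics/top0.png

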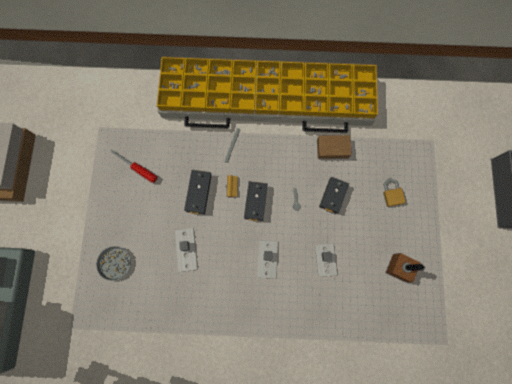

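Run:
```python
import cv2
im=cv2.imread("pics/top0.png");c=im[160:285,165:445];cv2.imwrite("pics/topz0.png",cv2.resize(c[:, :150],None,fx=5,fy=4.6,interpolation=cv2.INTER_CUBIC) if 0 else cv2.resize(c[:,:140],None,fx=4.5,fy=4.5,interpolation=cv2.INTER_CUBIC))
cv2.imwrite("pics/topz1.png",cv2.resize(c[:,130:],None,fx=4.5,fy=4.5,interpolation=cv2.INTER_CUBIC))
im=cv2.imread("pics/side0.png");c=im[170:325,175:335];cv2.imwrite("pics/sidez0.png",cv2.resize(c,None,fx=3.8,fy=3.8,interpolation=cv2.INTER_CUBIC))
```

```text
(no output)
```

View pics/topz0.png

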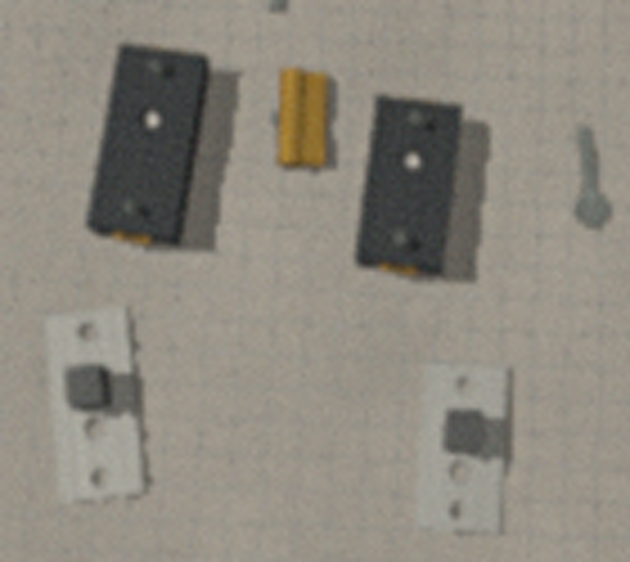

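View pics/topz1.png

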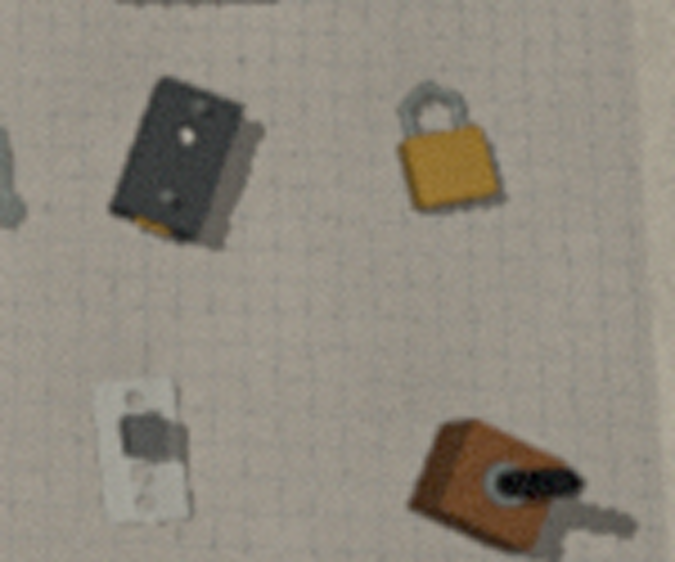

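View pics/sidez0.png

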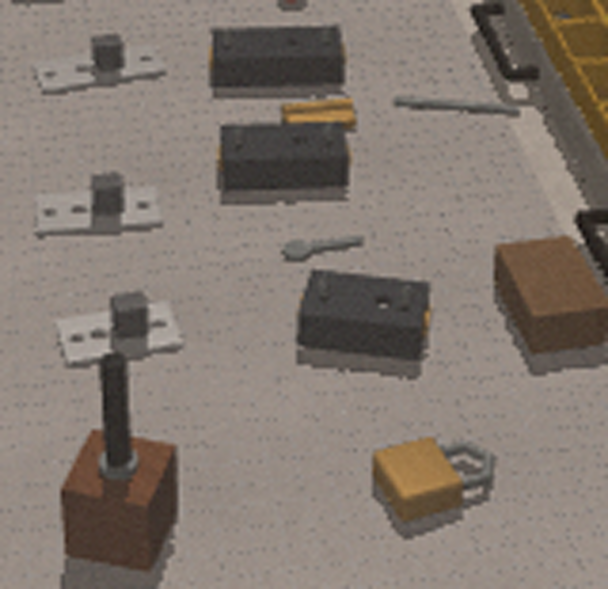

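```bash
cat > h.py <<'E'
import numpy as np,cv2
from workcell import env
P={n:env.camera_params(n) for n in("side","top")}
def grab(n,name=None):
    im=env.grab_frame(n)[:,:,::-1].copy()
    if name: cv2.imwrite(f"pics/{name}.png",im)
    return im
def ray(n,uv,z):
    p=P[n];uv=np.atleast_2d(np.asarray(uv,float));C=-p["R"].T@p["t"]
    d=(p["R"].T@np.linalg.inv(p["camera_matrix"])@np.c_[uv,np.ones(len(uv))].T).T
    return C+d*((z-C[2])/d[:,2])[:,None]
def proj(n,X):
    p=P[n];c=(p["R"]@np.atleast_2d(X).T).T+p["t"];q=(p["camera_matrix"]@c.T).T
    return q[:,:2]/q[:,2:]
def crop(im,u,v,w,h,f,name):
    cv2.imwrite(f"pics/{name}.png",cv2.resize(im[v:v+h,u:u+w],None,fx=f,fy=f,interpolation=cv2.INTER_CUBIC))
def st():
    s=env.state();print("t%.2f"%s["time_s"],"pos",np.round(s["ee_pos"],2),"rot",np.round(s["ee_rot"],2),"F",np.round(s["force"],2),"T",np.round(s["torque"],2),"w%.1f"%s["gripper_width"],"q",np.round(s["qpos"],1));return s
def go(x,y,z,yaw):
    "shift (share) along tool axes and turn shares for target"
    from scipy.spatial.transform import Rotation as Ro
    s=env.state();R=Ro.from_euler("xyz",s["ee_rot"],degrees=True).as_matrix()
    d=R.T@(np.array([x,y,z])-s["ee_pos"]);t=-((yaw-s["ee_rot"][2]+180)%360-180)
    print("shift",np.round(d/500,4),"turn",round(t/45,4),"deg",round(t,2))
E
cat > m.py <<'E'
from h import *
import sys
im=cv2.imread("pics/top0.png")
print("C",{n:np.round(-P[n]["R"].T@P[n]["t"]) for n in P})
hsv=cv2.cvtColor(im,cv2.COLOR_BGR2HSV)
F=6
def rects(mask,z,amin):
    big=cv2.resize(mask,None,fx=F,fy=F,interpolation=cv2.INTER_CUBIC)
    _,b=cv2.threshold(big,127,255,0)
    for c in cv2.findContours(b,cv2.RETR_EXTERNAL,cv2.CHAIN_APPROX_NONE)[0]:
        if cv2.contourArea(c)<amin*F*F: continue
        uv=(c[:,0]+.5)/F-.5
        X=ray("top",uv,z)[:,:2].astype(np.float32)
        r=cv2.minAreaRect(X);print(np.round(uv.mean(0)),z,np.round(r[0],1),np.round(r[1],1),round(r[2],1))
g=im.astype(int);val=g.max(2);sat=g.max(2)-g.min(2)
print([im[v,u] for u,v in((181,262),(267,243),(200,200),(250,215),(215,215),(230,230),(199,187))])
E
python3 m.py
```

```text
C {'side': array([  407., -1229.,   846.]), 'top': array([ 410.,    8., 1016.])}
[array([151, 163, 161], dtype=uint8), array([135, 146, 144], dtype=uint8), array([58, 62, 58], dtype=uint8), array([57, 58, 57], dtype=uint8), array([139, 151, 154], dtype=uint8), array([137, 147, 153], dtype=uint8), array([148, 156, 160], dtype=uint8)]
```

Run:
```python
from h import *
a=np.mean([env.grab_frame("top")[:,:,::-1].astype(float) for _ in range(8)],0);np.save("t0.npy",a)
b=np.mean([env.grab_frame("side")[:,:,::-1].astype(float) for _ in range(4)],0);np.save("s0.npy",b)
crop(np.clip(a,0,255).astype(np.uint8),170,225,170,60,4.5,"av_c")
crop(np.clip(a,0,255).astype(np.uint8),180,165,170,60,4.5,"av_k")
rg=np.clip((a[:,:,1]-a[:,:,2])*12+128,0,255).astype(np.uint8);crop(rg,170,225,170,60,4.5,"av_rg")
```

```text
(no output)
```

View pics/av_c.png

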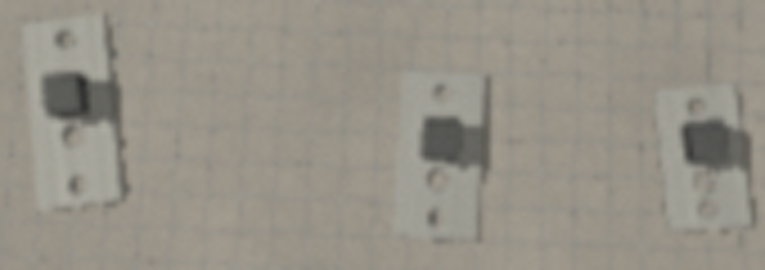

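View pics/av_k.png

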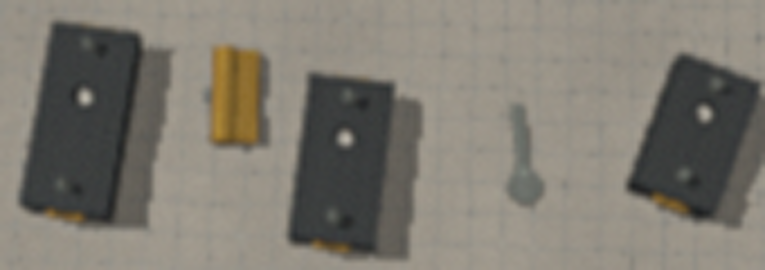

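View pics/av_rg.png

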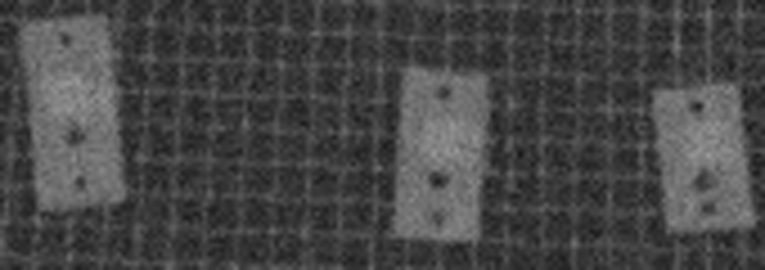

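```bash
cat > m.py <<'E'
from h import *
F=8
def up(x): return cv2.resize(x.astype(np.float32),None,fx=F,fy=F,interpolation=cv2.INTER_CUBIC)
def cuv(c): return (c[:,0].astype(float)+.5)/F-.5
def rects(big,thr,z,amin,amax,roi):
    u0,v0,u1,v1=roi
    b=np.zeros(big.shape,np.uint8);b[v0*F:v1*F,u0*F:u1*F]=(big[v0*F:v1*F,u0*F:u1*F]>thr)*255
    out=[]
    for c in cv2.findContours(b,cv2.RETR_EXTERNAL,cv2.CHAIN_APPROX_NONE)[0]:
        a=cv2.contourArea(c)/F/F
        if not amin<a<amax: continue
        uv=cuv(c);X=ray("top",uv,z)[:,:2].astype(np.float32)
        # trimmed: moments of hull in mm + minAreaRect
        h=cv2.convexHull(X);m=cv2.moments(h);r=cv2.minAreaRect(X)
        cx=np.array([m["m10"],m["m01"]])/m["m00"]
        ang=.5*np.degrees(np.arctan2(2*m["mu11"],m["mu20"]-m["mu02"]))
        out.append((cx,ang,r,uv.mean(0)))
        print("px",np.round(uv.mean(0),1),"z",z,"cen",np.round(cx,1),"ang%.1f"%ang,"rect",np.round(r[0],1),np.round(r[1],1),"%.1f"%r[2])
    return out
def holes(gr,u,v,r=3):
    # centroid of dip
    w=gr[v-r:v+r+1,u-r:u+r+1];yy,xx=np.mgrid[v-r:v+r+1,u-r:u+r+1]
    k=np.clip(w,0,None);return np.array([(k*xx).sum(),(k*yy).sum()])/k.sum()
E
python3 - <<'E'
from m import *
a=np.load("t0.npy");gr=cv2.GaussianBlur(a[:,:,1]-a[:,:,2],(0,0),.8)
print("bench",gr[220,230],"plate",gr[258,180],gr[268,262])
print("covers");rects(up(gr),-0.8 if 0 else (gr[220,230]+gr[268,262])/2,5,300,3000,(165,215,350,290))
print("cases");D=-a.max(2);rects(up(D),-95,30,300,3000,(175,160,350,228))
for u,v in((198,187),(256,195),(336,190)):
    w=a[v-4:v+5,u-4:u+5].mean(2);yy,xx=np.mgrid[v-4:v+5,u-4:u+5];k=np.clip(w-75,0,None);c=[(k*xx).sum()/k.sum(),(k*yy).sum()/k.sum()];print("btn",np.round(c,2),np.round(ray("top",c,24)[0],1))
E
```

```text
bench -6.37851255572682 plate -1.3984656874144847 -0.8790710603602347
covers
px [325.9 259.7] z 5 cen [ 454.8 -176. ] ang7.2 rect [ 455.3 -175.5] [89.2 54.9] 7.3
px [267.5 259.1] z 5 cen [450.2 -19.3] ang-1.4 rect [450.3 -19.8] [ 54.5 103.1] 88.5
px [185.8 249.5] z 5 cen [466.9 203.2] ang11.0 rect [466.3 203.7] [114.4  58.8] 8.2
cases
px [255.9 201.3] z 30 cen [602.4  18.5] ang-3.1 rect [602.6  18.5] [ 56.9 108. ] 86.1
px [335.4 195.5] z 30 cen [ 626.8 -196.5] ang-20.4 rect [ 626.1 -198.1] [67.  95.1] 69.3
px [198.2 192.3] z 30 cen [621.5 177.5] ang-4.1 rect [621.4 177.4] [ 61.8 121.6] 84.6
btn [198.49 186.17] [639.  179.2  24. ]
btn [256.3  195.35] [619.6  18.5  24. ]
btn [336.13 189.79] [ 644.2 -201.1   24. ]
```

```bash
cat >> m.py <<'E'
def edges(uv,z,c,ang,L,W):
    X=ray("top",uv,z)[:,:2]
    for _ in range(3):
        t=np.radians(ang);R=np.array([[np.cos(t),np.sin(t)],[-np.sin(t),np.cos(t)]]);Y=(X-c)@R.T
        res={};angs=[]
        for nm,s,ax in(("y+",1,1),("y-",-1,1),("x+",1,0),("x-",-1,0)):
            o=1-ax;half=(L/2,W/2)
            k=(abs(Y[:,o])<half[o]-9)&(s*Y[:,ax]>half[ax]-9)
            p=Y[k];f=np.polyfit(p[:,o],p[:,ax],1);p=p[abs(p[:,ax]-np.polyval(f,p[:,o]))<1.5];f=np.polyfit(p[:,o],p[:,ax],1)
            res[nm]=(round(f[1],2),round(np.degrees(f[0]),2))
            if ax==1: angs.append(np.degrees(f[0]))
        ang+=np.mean(angs)
    return ang,res
def cont(big,thr,roi,amin=250,amax=3000):
    u0,v0,u1,v1=roi;b=np.zeros(big.shape,np.uint8);b[v0*F:v1*F,u0*F:u1*F]=(big[v0*F:v1*F,u0*F:u1*F]>thr)*255
    return [cuv(c) for c in cv2.findContours(b,cv2.RETR_EXTERNAL,cv2.CHAIN_APPROX_NONE)[0] if amin<cv2.contourArea(c)/F/F<amax]
E
python3 - <<'E'
from m import *
a=np.load("t0.npy");gr=cv2.GaussianBlur(a[:,:,1]-a[:,:,2],(0,0),.7)
for uv in cont(up(gr),-3.7,(165,215,350,290)):
    u=uv.mean(0)[0];L=84 if u>300 else 98 if u>230 else 112
    c,a0={84:([455.2,-175.7],7.2),98:([450.2,-19.6],-1.4),112:([466.5,203.5],8.2)}[L]
    print("cover",L,edges(uv,5,np.array(c),a0,L,50))
for uv in cont(up(-a.max(2)),-95,(175,160,350,228)):
    u=uv.mean(0)[0];L=88 if u>300 else 102 if u>230 else 116
    c,a0={88:([626.8,-197],-20.4),102:([602.5,18.5],-3.5),116:([621.4,177.4],-5)}[L]
    print("case",L,edges(uv,30,np.array(c),a0,L,54))
# holes: local dip centroids in gr
def dip(u,v,r,z,pl):
    w=pl-gr[v-r:v+r+1,u-r:u+r+1];yy,xx=np.mgrid[v-r:v+r+1,u-r:u+r+1];k=np.clip(w-.6,0,None)
    c=[(k*xx).sum()/k.sum(),(k*yy).sum()/k.sum()];return np.round(c,2),np.round(ray("top",c,z)[0][:2],1)
for L,pts in((112,((184,233),(186,255),(187,265))),(98,((268,245),(267,265),(267,273))),(84,((324,248),(326,265),(327,271)))):
    for u,v in pts: print(L,dip(u,v,2,5,-1))
# pins: tops are brighter spots
E
python3 - <<'E'
import sys;sys.path.insert(0,'.')
from m import *
a=np.load("t0.npy");b=np.clip((a-40)*4,0,255).astype(np.uint8)
out=np.hstack([cv2.resize(b[165:220,180:220],None,fx=10,fy=10,interpolation=cv2.INTER_CUBIC)[:550,:260] if 0 else cv2.resize(b[v:v+46,u:u+34],None,fx=7.5,fy=7.5,interpolation=cv2.INTER_NEAREST) for u,v in((182,168),(240,179),(318,174))])
cv2.imwrite("pics/pins.png",out)
E
```

```text
cover 84 (np.float64(6.724154730665637), {'y+': (np.float64(26.24), np.float64(0.46)), 'y-': (np.float64(-26.21), np.float64(-0.46)), 'x+': (np.float64(42.2), np.float64(-4.81)), 'x-': (np.float64(-43.27), np.float64(-0.27))})
cover 98 (np.float64(-2.393391394466315), {'y+': (np.float64(26.49), np.float64(1.15)), 'y-': (np.float64(-25.38), np.float64(-1.15)), 'x+': (np.float64(49.4), np.float64(1.51)), 'x-': (np.float64(-50.66), np.float64(-1.1))})
cover 112 (np.float64(9.778415427364028), {'y+': (np.float64(26.5), np.float64(0.78)), 'y-': (np.float64(-26.62), np.float64(-0.78)), 'x+': (np.float64(56.75), np.float64(1.38)), 'x-': (np.float64(-56.78), np.float64(0.95))})
case 102 (np.float64(-4.905834531122275), {'y+': (np.float64(27.6), np.float64(-0.06)), 'y-': (np.float64(-26.87), np.float64(0.06)), 'x+': (np.float64(53.15), np.float64(-0.36)), 'x-': (np.float64(-51.05), np.float64(7.45))})
case 88 (np.float64(-20.64592326749198), {'y+': (np.float64(31.32), np.float64(1.1)), 'y-': (np.float64(-27.37), np.float64(-1.1)), 'x+': (np.float64(46.67), np.float64(-0.67)), 'x-': (np.float64(-43.92), np.float64(8.86))})
case 116 (np.float64(-5.618419432550841), {'y+': (np.float64(30.14), np.float64(0.07)), 'y-': (np.float64(-29.37), np.float64(-0.07)), 'x+': (np.float64(60.25), np.float64(0.31)), 'x-': (np.float64(-57.4), np.float64(7.93))})
112 (array([184.1 , 233.26]), array([509.5, 211.9]))
112 (array([186.18, 254.97]), array([451.2, 201.3]))
112 (array([187.51, 265.35]), array([423.9, 195.5]))
98 (array([268.17, 245.15]), array([486.5, -19.3]))
98 (array([266.91, 264.65]), array([434.4, -17.7]))
98 (array([266.72, 272.99]), array([412.5, -18. ]))
84 (array([324.22, 248.31]), array([ 484.2, -171.7]))
84 (array([325.91, 265.  ]), array([ 439.9, -176.3]))
84 (array([326.97, 270.81]), array([ 424.7, -179.1]))
```

View pics/pins.png

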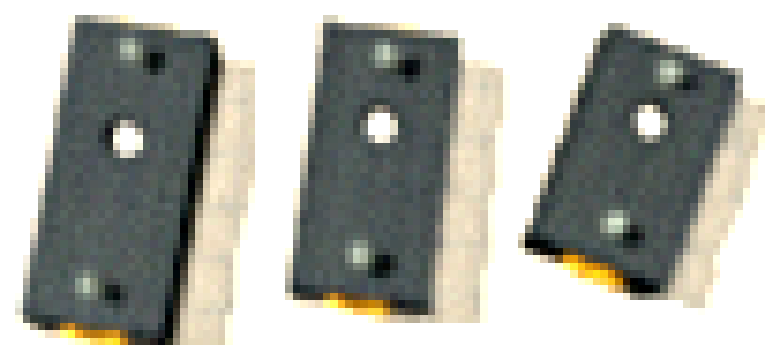

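Run:
```python
from m import *
a=np.load("t0.npy").mean(2)
for L,bt,pts in((88,30,((407+0,0),)),):pass
for nm,ps,b in(("l",((199,175),(194,206)),(639.,179.2)),("m",((291-0,0),),None)):pass
o={"l":(182,168,0),"m":(240,179,255),"s":(318,174,510)}
pp={"l":((132,50),(88,288)),"m":((384,55),(360,255)),"s":((668,70),(616,222))}
bt={"l":(639.,179.2),"m":(619.6,18.5),"s":(644.2,-201.1)}
sp={"l":88,"m":74,"s":60}
for n in o:
    u0,v0,x0=o[n];X=[]
    for x,y in pp[n]:
        u=int((x-x0)/7.5+u0);v=int(y/7.5+v0)
        w=a[v-2:v+3,u-2:u+3];yy,xx=np.mgrid[v-2:v+3,u-2:u+3];k=np.clip(w-62,0,None)
        c=[(k*xx).sum()/k.sum(),(k*yy).sum()/k.sum()];X.append(ray("top",c,44)[0][:2]);print(n,np.round(c,2),np.round(X[-1],1))
    d=X[0]-X[1];t=np.degrees(np.arctan2(d[1],d[0]));m=(X[0]+X[1])/2;e=d/np.linalg.norm(d)
    print(n,"len%.1f"%np.linalg.norm(d),sp[n],"ang%.2f"%t,"mid",np.round(m,1),"btn-14:",np.round(np.array(bt[n])-14*e,1))
```

```text
l [198.69 174.09] [668.2 177.8]
l [192.87 205.58] [580.4 186.8]
l len88.2 88 ang-5.84 mid [624.3 182.3] btn-14: [625.1 180.6]
m [256.76 185.67] [642.2  18.1]
m [253.24 212.37] [568.6  24.5]
m len73.8 74 ang-4.97 mid [605.4  21.3] btn-14: [605.7  19.7]
s [338.64 183.02] [ 658.6 -203.8]
s [331.41 203.15] [ 602.2 -184. ]
s len59.8 60 ang-19.35 mid [ 630.4 -193.9] btn-14: [ 631.  -196.5]
```

Run:
```python
from h import *
st();go(380,100,200,118.8)
```

```text
t0.70 pos [159.87 552.35 214.03] rot [179.99  -0.   163.86] F [-0.36 -0.36 -0.68] T [ 0.01 -0.01  0.03] w91.4 q [72.7 18.3 89.6  0.  72.  -1.1]
shift [-0.6744 -0.7466  0.0279] turn 1.0013 deg 45.06
```

arm_command:
  targets:
    - [0,-0.67,-0.75,0.02,1]
    - [0,-0.67,-0.75,0.02,1]
    - [0,-0.67,-0.75,0.02,1]
    - [0,-0.67,-0.75,0.02,1]
    - [0,-0.67,-0.75,0.02,1]
    - [0,-0.67,-0.75,0.02,1]
    - [0,-0.67,-0.75,0.02,1]
    - [0,-0.67,-0.75,0.02,1]
  squeeze: 20

```text
time_s: 1.37
ee_pos: [304.4, 250.1, 207.6]
ee_rot: [179.9, -0.0, 118.8]
force: [1.0, 0.4, -0.2]
gripper_width: 91.1
```

Run:
```python
from h import *
st();go(463.6,-174.6,150,7)
```

```text
t1.37 pos [304.41 250.1  207.59] rot [ 1.7993e+02 -1.0000e-02  1.1882e+02] F [ 1.01  0.4  -0.23] T [-0.03 -0.01  0.05] w91.1 q [ 37.7   2.  111.4  -0.   66.6   8.9]
shift [-0.8977 -0.1307  0.1149] turn 2.4849 deg 111.82
```

arm_command:
  targets:
    - [0,-0.88,-0.13,0.06,1]
    - [0,-0.88,-0.13,0.06,1]
    - [0,-0.88,-0.13,0.06,1]
    - [0,-0.88,-0.13,0.06,1]
    - [0,-0.88,-0.13,0.06,1]
    - [0,-0.88,-0.13,0.06,1]
    - [0,-0.88,-0.13,0.06,1]
    - [0,-0.88,-0.13,0.06,1]

```text
time_s: 2.03
ee_pos: [420.2, -62.1, 185.3]
ee_rot: [179.9, -0.1, 73.7]
force: [0.8, 0.8, 0.6]
gripper_width: 90.8
```

Run:
```python
from h import *
st();go(463.6,-174.6,150,7)
```

```text
t2.03 pos [420.24 -62.11 185.34] rot [ 1.7989e+02 -7.0000e-02  7.3710e+01] F [0.75 0.78 0.58] T [-0.04  0.02  0.02] w90.8 q [-1.000e+01  6.000e+00  1.104e+02  1.000e-01  6.350e+01  6.300e+00]
shift [-0.1917  0.1462  0.0707] turn 1.4824 deg 66.71
```

arm_command:
  targets:
    - [0,-0.19,0.146,0.07,1]
    - [0,-0.19,0.146,0.07,1]
    - [0,-0.19,0.146,0.07,1]
    - [0,-0.19,0.146,0.07,1]
    - [0,-0.19,0.146,0.07,1]
    - [0,-0.19,0.146,0.07,1]
    - [0,-0.19,0.146,0.07,1]
    - [0,-0.19,0.146,0.07,1]

```text
time_s: 2.7
ee_pos: [463.7, -174.0, 150.3]
ee_rot: [180.0, -0.1, 28.7]
force: [-0.3, -0.2, 0.0]
gripper_width: 91.3
```

Run:
```python
from h import *
st();go(463.6,-174.6,70,7)
a=grab("top","t1");crop(a,270,200,110,90,7,"t1z");a=grab("side","s1");crop(a,160,150,160,160,3.7,"s1z")
```

```text
t2.70 pos [ 463.74 -173.97  150.29] rot [ 1.7998e+02 -1.3000e-01  2.8650e+01] F [-0.31 -0.2   0.02] T [-0.02  0.13  0.03] w91.3 q [-2.200e+01  1.410e+01  1.055e+02  1.000e-01  6.030e+01  3.930e+01]
shift [-0.0012  0.0009  0.1606] turn 0.4812 deg 21.65
```

View pics/t1z.png

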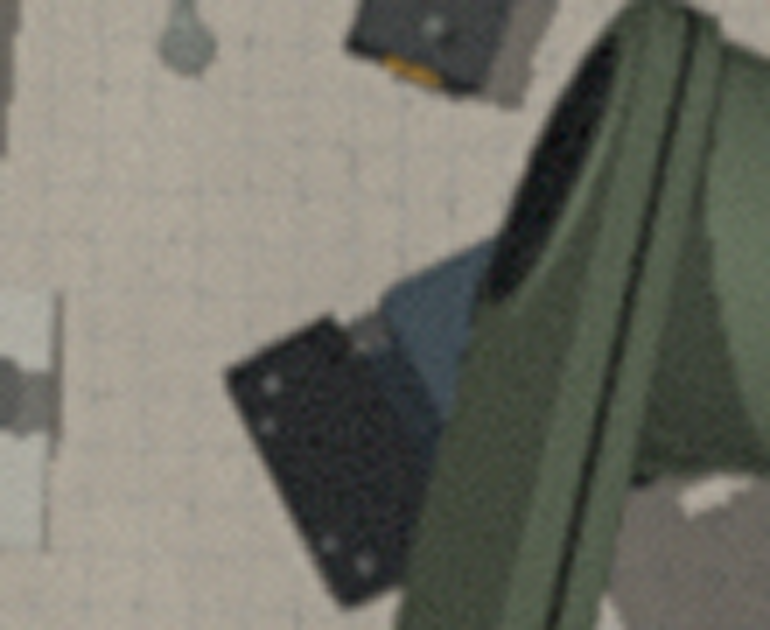

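View pics/s1z.png

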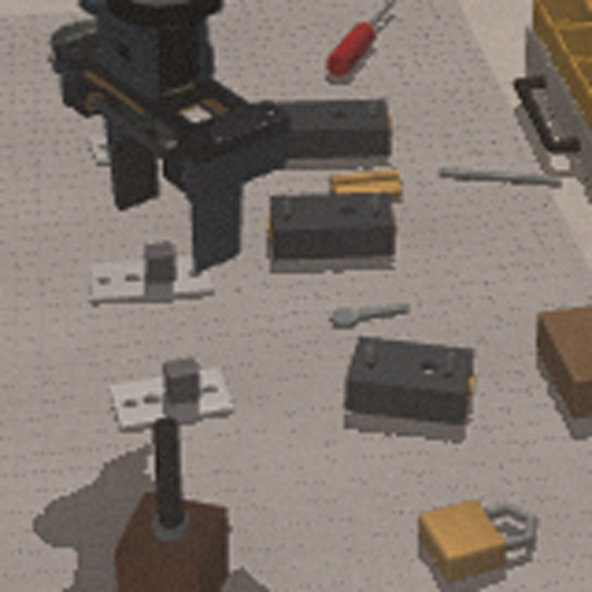

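arm_command:
  targets:
    - [0,-0.001,0.001,0,0.481]
    - [0,-0.001,0.001,0.08,0.481]
    - [0,-0.001,0.001,0.16,0.481]
    - [0,-0.001,0.001,0.16,0.481]
    - [0,-0.001,0.001,0.16,0.481]

```text
time_s: 3.22
ee_pos: [462.5, -173.8, 69.5]
ee_rot: [-179.9, 0.1, 7.4]
force: [0.3, -0.0, 0.3]
gripper_width: 91.0
```

Run:
```python
from h import *
st();go(463.6,-174.6,9,7)
a=grab("side","s2");crop(a,160,200,120,110,5,"s2z")
```

```text
t3.22 pos [ 462.52 -173.78   69.5 ] rot [-1.7985e+02  9.0000e-02  7.3600e+00] F [ 0.3  -0.02  0.28] T [-0.03  0.18 -0.03] w91.0 q [-2.200e+01  1.950e+01  1.116e+02  1.000e-01  4.900e+01  6.060e+01]
shift [0.0021 0.0022 0.121 ] turn 0.008 deg 0.36
```

View pics/s2z.png

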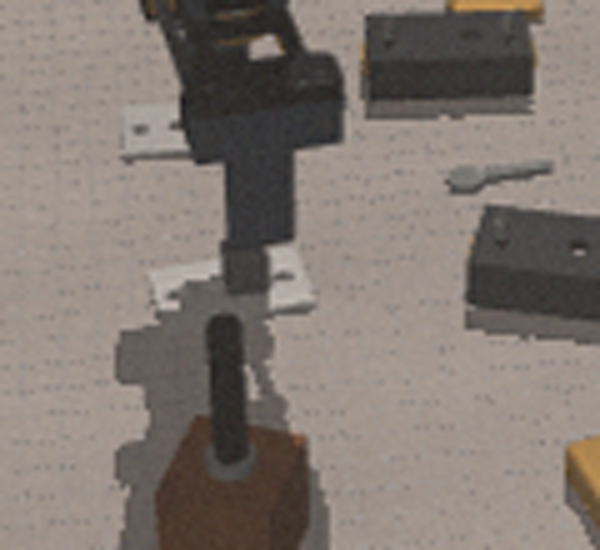

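arm_command:
  targets:
    - [0,0.002,0.002,0.06,0.008]
    - [0,0.002,0.002,0.1,0.008]
    - [0,0.002,0.002,0.121,0.008]
    - [0,0.002,0.002,0.121,0.008]

```text
time_s: 3.6
ee_pos: [466.0, -175.5, 11.1]
ee_rot: [-180.0, -0.2, 7.1]
force: [-0.0, 1.0, 0.3]
gripper_width: 91.0
```

Run:
```python
from h import *
st();go(463.6,-174.6,9,7)
a=grab("side","s3");crop(a,160,200,120,110,5,"s3z");st()
for n,X in(("ftip",[463.6+.12*52,-174.6-52,9]),("tcp",[463.6,-174.6,9]),("hous top",[463.6,-174.6,31])):print(n,(proj("side",X)-[160,200])*5)
```

```text
t3.60 pos [ 466.05 -175.49   11.14] rot [-1.80e+02 -1.60e-01  7.13e+00] F [-0.02  1.02  0.35] T [-0.09  0.16  0.03] w91.0 q [-2.200e+01  2.440e+01  1.149e+02  1.000e-01  4.060e+01  6.080e+01]
shift [-0.0046 -0.0024  0.0043] turn 0.0029 deg 0.13
t3.65 pos [ 466.76 -175.78   12.09] rot [179.95  -0.26   7.1 ] F [ 0.16  0.42 -0.09] T [-0.1   0.14  0.01] w91.3 q [-2.200e+01  2.430e+01  1.149e+02  1.000e-01  4.060e+01  6.080e+01]
ftip [[266.0012051  335.66273381]]
tcp [[245.96611659 276.11586545]]
hous top [[244.39335989 244.28771456]]
```

View pics/s3z.png

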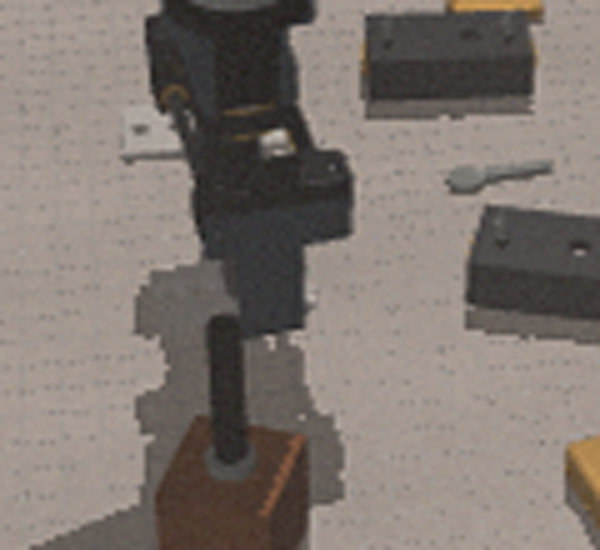

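arm_command:
  targets:
    - [0,-0.005,-0.002,0.004,0.003]
    - [0,-0.005,-0.002,0.004,0.003]
    - [0,-0.005,-0.002,0.004,0.003]
    - [0,-0.005,-0.002,0.004,0.003]

```text
time_s: 3.98
ee_pos: [464.8, -175.4, 11.1]
ee_rot: [179.9, -0.4, 7.0]
force: [0.1, -0.3, 0.2]
gripper_width: 91.1
```

Run:
```python
from h import *
for i in range(4):
    s=env.state();print(np.round(s["ee_pos"],2),np.round(s["qpos"],3),np.round(s["qvel"],2),np.round(s["ee_rot"],2));env.grab_frame("side")
```

```text
[ 464.82 -175.36   11.12] [-22.053  24.202 115.265   0.13   40.159  60.866] [ 0.1   0.5   0.31 -0.08 -0.    0.1 ] [179.89  -0.37   6.98]
[ 464.67 -175.28   10.88] [-22.05   24.223 115.277   0.129  40.155  60.87 ] [ 0.02  0.43  0.26 -0.   -0.22  0.17] [179.91  -0.34   6.98]
[ 464.53 -175.26   10.68] [-22.054  24.241 115.288   0.129  40.151  60.872] [ 0.07  0.36  0.17 -0.1  -0.17  0.16] [179.92  -0.32   6.98]
[ 464.4  -175.2    10.49] [-22.054  24.258 115.299   0.129  40.145  60.878] [-0.04  0.15  0.26 -0.04 -0.06  0.13] [179.93  -0.3    6.97]
```

arm_command:
  targets:
    - [0,-0.001,0.001,0.003,0]
    - [0,-0.001,0.001,0.003,0]
    - [0,-0.001,0.001,0.003,0]
    - [1,-0.001,0.001,0.003,0]
    - [1,-0.001,0.001,0.003,0]
    - [1,-0.001,0.001,0.003,0]
    - [1,-0.001,0.001,0.003,0]
    - [1,-0.001,0.001,0.003,0]
  squeeze: 25

```text
time_s: 4.85
ee_pos: [463.9, -175.7, 8.8]
ee_rot: [179.9, -0.3, 7.0]
force: [0.7, 0.0, 0.2]
gripper_width: 60.7
```

arm_command:
  targets:
    - [1,0,0,0,0]
    - [1,0,0,0,0]
    - [1,0,0,0,0]

```text
time_s: 5.1
ee_pos: [463.9, -175.7, 8.8]
ee_rot: [179.9, -0.3, 7.0]
force: [0.4, -0.2, 0.1]
gripper_width: 40.5
```

Run:
```python
from h import *
st()
```

```text
t5.10 pos [ 463.9  -175.69    8.83] rot [179.94  -0.29   6.97] F [ 0.38 -0.16  0.05] T [-0.09  0.17 -0.04] w40.5 q [-2.210e+01  2.440e+01  1.154e+02  1.000e-01  3.990e+01  6.080e+01]
```

Closing takes about 0.08 s per 8 mm, so continue.

arm_command:
  targets:
    - [1,0,0,0,0]
    - [1,0,0,0,0]
    - [1,0,0,0,0]
    - [1,0,0,0,0]
    - [1,0,0,0,0]
    - [1,0,0,0,0]

```text
time_s: 5.6
ee_pos: [463.8, -175.6, 8.8]
ee_rot: [180.0, -0.3, 7.0]
force: [-0.3, 1.0, 0.5]
gripper_width: 21.8
```

arm_command:
  targets:
    - [1,0,0,-0.02,0]
    - [1,0,0,-0.1,0]
    - [1,0,0,-0.16,0]
    - [1,0,0,-0.22,0]
    - [1,0,0,-0.22,0]
    - [1,0,0,-0.22,0]

```text
time_s: 6.1
ee_pos: [464.1, -176.0, 120.0]
ee_rot: [179.8, -0.4, 7.0]
force: [-0.5, 0.3, -1.7]
gripper_width: 21.7
```

Run:
```python
from h import *
st();a=grab("side","s4");crop(a,140,160,160,150,4,"s4z");go(622.5,-193,120,-37)
```

```text
t6.10 pos [ 464.06 -175.96  120.04] rot [179.84  -0.45   6.97] F [-0.54  0.32 -1.73] T [-0.08  0.1   0.03] w21.7 q [-2.210e+01  1.590e+01  1.081e+02  1.000e-01  5.560e+01  6.080e+01]
shift [ 0.3128  0.0736 -0.0015] turn 0.9771 deg 43.97
```

View pics/s4z.png

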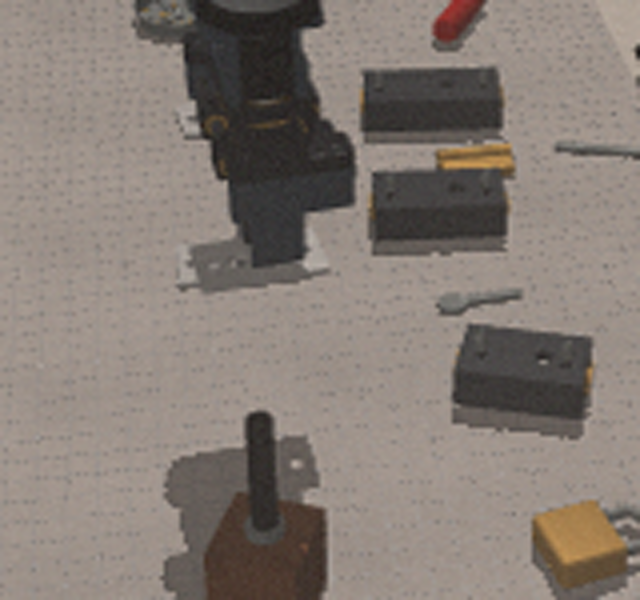

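Run:
```python
from h import *
go(560,-185,120,52)
```

```text
shift [ 0.1907  0.0425 -0.0021] turn -1.0007 deg -45.03
```

arm_command:
  targets:
    - [1,0.19,0.04,0,-1]
    - [1,0.19,0.04,0,-1]
    - [1,0.19,0.04,0,-1]
    - [1,0.19,0.04,0,-1]
    - [1,0.19,0.04,0,-1]
    - [1,0.19,0.04,0,-1]
    - [1,0.19,0.04,0,-1]

```text
time_s: 6.73
ee_pos: [558.0, -183.2, 115.9]
ee_rot: [-179.9, -0.0, 52.3]
force: [-0.1, -0.0, -1.4]
gripper_width: 21.8
```

Run:
```python
from h import *
st();go(621.9,-193.8,120,97)
```

```text
t6.73 pos [ 558.05 -183.23  115.9 ] rot [-1.7991e+02 -4.0000e-02  5.2250e+01] F [-0.13 -0.04 -1.37] T [-0.03  0.1   0.03] w21.8 q [-19.3  23.8  96.1   0.1  60.1  18.4]
shift [ 0.0615  0.1139 -0.0083] turn -0.9944 deg -44.75
```

arm_command:
  targets:
    - [1,0.061,0.114,-0.01,-1]
    - [1,0.061,0.114,-0.01,-1]
    - [1,0.061,0.114,-0.01,-1]
    - [1,0.061,0.114,-0.01,-1]
    - [1,0.061,0.114,-0.01,-1]
    - [1,0.061,0.114,-0.01,-1]
    - [1,0.061,0.114,-0.01,-1]

```text
time_s: 7.32
ee_pos: [620.3, -193.6, 117.5]
ee_rot: [-179.7, -0.2, 97.5]
force: [-0.2, -0.6, -2.0]
gripper_width: 21.8
```

arm_command:
  targets:
    - [1,0,0,0,-1]
    - [1,0,0,0,-1]
    - [1,0,0,0,-1]
    - [1,0,0,0,-1]
    - [1,0,0,0,-1]
    - [1,0,0,0,-1]
    - [1,0,0,0,-1]

```text
time_s: 7.9
ee_pos: [618.8, -193.2, 114.3]
ee_rot: [-179.8, -0.7, 142.8]
force: [0.4, 0.1, -2.9]
gripper_width: 22.0
```

Run:
```python
from h import *
st();go(621.9,-193.8,90,160.2)
```

```text
t7.90 pos [ 618.83 -193.17  114.33] rot [-179.81   -0.7   142.81] F [ 0.38  0.1  -2.92] T [-0.09 -0.04 -0.02] w22.0 q [-18.4  29.3  86.9   0.1  64.5 -71.2]
shift [-0.0062  0.0029  0.0486] turn -0.3863 deg -17.39
```

arm_command:
  targets:
    - [1,-0.006,0.003,0.03,-0.386]
    - [1,-0.006,0.003,0.05,-0.386]
    - [1,-0.006,0.003,0.05,-0.386]
    - [1,-0.006,0.003,0.05,-0.386]
    - [1,-0.006,0.003,0.05,-0.386]
    - [1,-0.006,0.003,0.05,-0.386]

```text
time_s: 8.4
ee_pos: [621.4, -193.5, 88.2]
ee_rot: [180.0, -0.8, 160.1]
force: [-0.2, 0.9, -0.9]
gripper_width: 21.9
```

Run:
```python
from h import *
st();go(621.9,-193.8,57,160.2);a=grab("side","s5");crop(a,210,190,110,90,7,"s5z");a=grab("top","t5");crop(a,280,150,110,90,6,"t5z")
```

```text
t8.40 pos [ 621.43 -193.51   88.22] rot [179.97  -0.82 160.11] F [-0.23  0.89 -0.87] T [-0.04  0.04 -0.02] w21.9 q [-18.3  30.8  88.2   0.1  61.8 -88.5]
shift [-0.002  -0.0003  0.0624] turn -0.0021 deg -0.09
```

View pics/s5z.png

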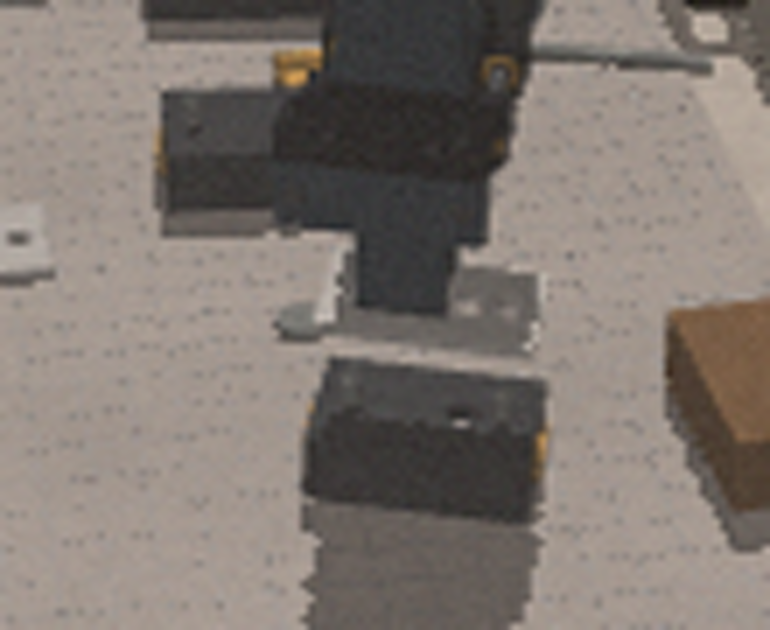

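View pics/t5z.png

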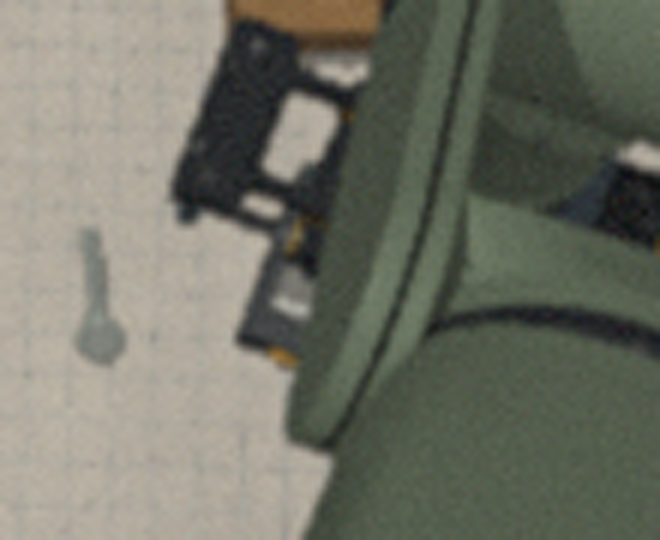

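Run:
```python
from h import *
def pp(X): return np.round((proj("side",X)-[210,190]+.5)*7,1)
t=np.radians(-19.9);e=np.array([np.cos(t),np.sin(t),0]);n=np.array([-np.sin(t),np.cos(t),0])
tcp=np.array([621.43,-193.51,0]);h=tcp-.3*np.array([np.cos(np.radians(160.1)),np.sin(np.radians(160.1)),0]);o=h+9*e
print("cover pred at TCP pose (robot)");z=79.5
for nm,a,b,zz in(("RNbot",42,-25,0),("RFtop",42,25,5),("LNbot",-42,-25,0),("eye",14,0,5),("pin+",30,0,5)):print(nm,pp(o+a*e+b*n+[0,0,z+zz]))
print("case pred (robot-corrected est)");o=np.array([630.7,-197.,0])
for nm,a,b,zz in(("RNtop",44,-27,30),("RFtop",44,27,30),("LNtop",-44,-27,30),("LFtop",-44,27,30),("btn",14,0,24),("pin+",30,0,45),("pin-",-30,0,45)):print(nm,pp(o+a*e+b*n+[0,0,zz]))
```

```text
cover pred at TCP pose (robot)
RNbot [[530.2 360.8]]
RFtop [[547.2 274. ]]
LNbot [[310.2 334.8]]
eye [[466.3 303. ]]
pin+ [[507.9 307.8]]
case pred (robot-corrected est)
RNtop [[530.7 468.9]]
RFtop [[548.2 384.6]]
LNtop [[304.5 441.1]]
LFtop [[329.4 358.5]]
btn [[462.8 429. ]]
pin+ [[505.4 390.9]]
pin- [[352.8 372.7]]
```

arm_command:
  targets:
    - [1,-0.002,0,0.03,0]
    - [1,-0.002,0,0.062,0]
    - [1,-0.002,0,0.062,0]
    - [1,-0.002,0,0.062,0]
    - [1,-0.002,0,0.062,0]
    - [1,-0.002,0,0.062,0]
    - [1,-0.002,0,0.062,0]
    - [1,-0.002,0,0.062,0]

```text
time_s: 9.17
ee_pos: [622.8, -194.0, 58.9]
ee_rot: [180.0, -0.7, 160.1]
force: [0.2, -0.3, -1.7]
gripper_width: 22.0
```

Run:
```python
from h import *
st();go(621.9,-193.8,51,160.2);a=grab("side","s6");crop(a,210,190,110,90,7,"s6z")
```

```text
t9.17 pos [ 622.75 -193.98   58.9 ] rot [179.97  -0.66 160.13] F [ 0.16 -0.26 -1.66] T [-0.05  0.06 -0.  ] w22.0 q [-18.3  32.5  90.    0.1  58.2 -88.5]
shift [ 0.0015 -0.0003  0.0158] turn -0.0015 deg -0.07
```

View pics/s6z.png

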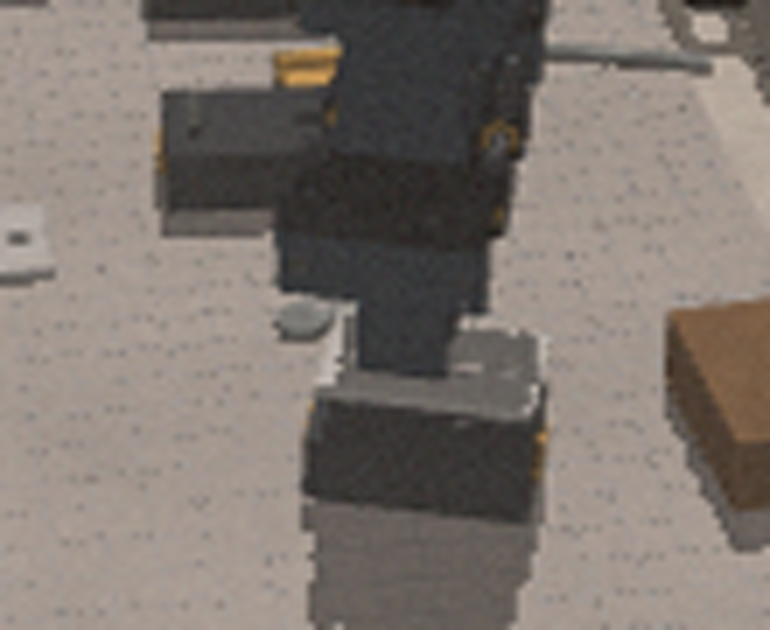

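arm_command:
  targets:
    - [1,0.0015,0,0.006,-0.001]
    - [1,0.0015,0,0.01,-0.001]
    - [1,0.0015,0,0.014,-0.001]
    - [1,0.0015,0,0.016,-0.001]
    - [1,0.0015,0,0.018,-0.001]
    - [1,0.0015,0,0.018,-0.001]

```text
time_s: 9.72
ee_pos: [621.7, -193.5, 49.4]
ee_rot: [180.0, -0.7, 160.2]
force: [0.3, 0.6, -1.8]
gripper_width: 21.7
```

Run:
```python
from h import *
st();go(621.9,-193.8,46,160.2)
```

```text
t9.72 pos [ 621.67 -193.45   49.43] rot [179.96  -0.72 160.18] F [ 0.33  0.64 -1.78] T [ 0.09  0.03 -0.  ] w21.7 q [-18.3  32.9  90.7   0.1  57.1 -88.5]
shift [-0.0008 -0.0005  0.0068] turn -0.0005 deg -0.02
```

arm_command:
  targets:
    - [1,0,-0.0005,0.004,0]
    - [1,0,-0.0005,0.008,0]
    - [1,0,-0.0005,0.011,0]
    - [1,0,-0.0005,0.013,0]
    - [1,0,-0.0005,0.013,0]

```text
time_s: 10.13
ee_pos: [621.3, -193.2, 42.5]
ee_rot: [179.9, -0.8, 160.2]
force: [0.2, 3.1, -1.8]
gripper_width: 21.6
```

Run:
```python
from h import *
st();go(621.9,-193.8,38.5,160.2)
```

```text
t10.13 pos [ 621.31 -193.24   42.47] rot [179.93  -0.77 160.18] F [ 0.17  3.12 -1.82] T [ 0.49 -0.01  0.08] w21.6 q [-18.3  33.3  91.1   0.1  56.3 -88.6]
shift [-0.0016 -0.0007  0.0079] turn -0.0004 deg -0.02
```

arm_command:
  targets:
    - [1,0,0.0012,0.003,0]
    - [1,0,0.0012,0.006,0]
    - [1,0,0.0012,0.009,0]
    - [1,0,0.0012,0.009,0]
    - [1,0,0.0012,0.009,0]

```text
time_s: 10.55
ee_pos: [621.5, -192.9, 38.8]
ee_rot: [180.0, -0.7, 160.2]
force: [-2.9, 1.6, 4.6]
gripper_width: 21.5
```

Run:
```python
from h import *
st();a=grab("side","s7");crop(a,210,190,110,90,7,"s7z")
```

```text
t10.55 pos [ 621.48 -192.89   38.85] rot [179.95  -0.73 160.18] F [-2.92  1.56  4.63] T [ 0.17  0.35 -0.03] w21.5 q [-18.3  33.6  91.3   0.1  55.9 -88.5]
```

View pics/s7z.png

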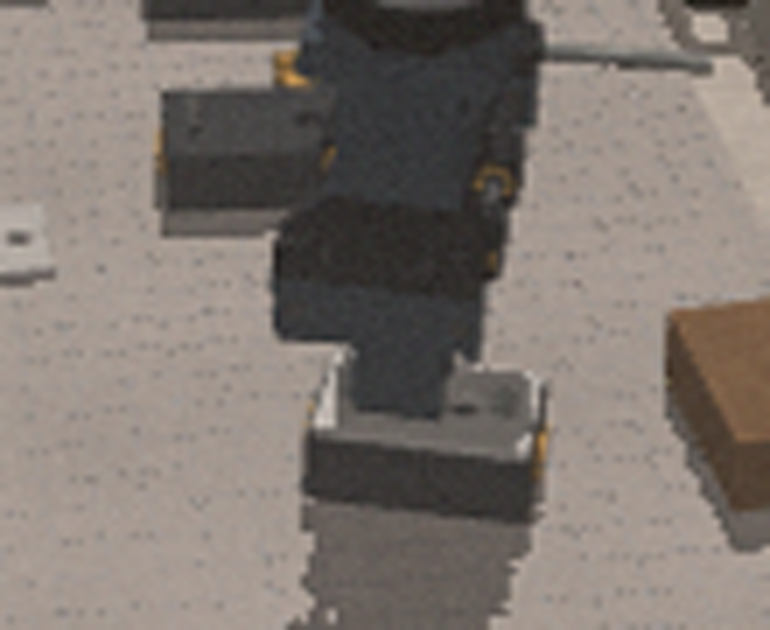

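arm_command:
  targets:
    - [0,0,0,0,0]
    - [0,0,0,0,0]
    - [0,0,0,0,0]
    - [0,0,0,0,0]
    - [0,0,0,0,0]
    - [0,0,0,-0.02,0]
    - [0,0,0,-0.08,0]
    - [0,0,0,-0.16,0]

```text
time_s: 11.27
ee_pos: [620.3, -192.6, 116.9]
ee_rot: [180.0, -1.2, 160.2]
force: [0.9, -0.1, 0.6]
gripper_width: 72.1
```

Run:
```python
from h import *
st();go(459,-20,150,115)
```

```text
t11.27 pos [ 620.28 -192.61  116.91] rot [179.96  -1.16 160.18] F [ 0.94 -0.09  0.59] T [ 0.04 -0.05 -0.01] w72.1 q [-18.3  29.5  86.2   0.1  65.5 -88.5]
shift [ 0.4218  0.2154 -0.0575] turn 1.004 deg 45.18
```

arm_command:
  targets:
    - [0,0.422,0.215,-0.06,1]
    - [0,0.422,0.215,-0.06,1]
    - [0,0.422,0.215,-0.06,1]
    - [0,0.422,0.215,-0.06,1]
    - [0,0.422,0.215,-0.06,1]
    - [0,0.422,0.215,-0.06,1]
    - [0,0.422,0.215,-0.06,1]
    - [0,0.422,0.215,-0.06,1]

```text
time_s: 11.93
ee_pos: [458.2, -19.2, 152.6]
ee_rot: [-179.3, -0.8, 115.3]
force: [0.7, -0.2, -0.1]
gripper_width: 91.5
```

arm_command:
  targets:
    - [0,0,0,0,1]
    - [0,0,0,0,1]
    - [0,0,0,0,1]
    - [0,0,0,0,1]
    - [0,0,0,0,1]
    - [0,0,0,0,1]
    - [0,0,0,0,1]

```text
time_s: 12.52
ee_pos: [459.3, -19.9, 152.9]
ee_rot: [-179.0, -0.1, 70.0]
force: [-0.4, -0.4, -0.3]
gripper_width: 90.9
```

arm_command:
  targets:
    - [0,0,0,0,1]
    - [0,0,0,0,1]
    - [0,0,0,0,1]
    - [0,0,0,0,1]
    - [0,0,0,0,1]
    - [0,0,0,0,1]
    - [0,0,0,0,1]

```text
time_s: 13.1
ee_pos: [460.3, -20.6, 153.2]
ee_rot: [-179.3, 0.6, 24.8]
force: [0.1, -0.2, 0.3]
gripper_width: 91.2
```

Run:
```python
from h import *
st();a=grab("side","s8");crop(a,150,160,190,150,4,"s8z");a=grab("top","t8")
go(458.8,-20,100,-1.8)
```

```text
t13.10 pos [460.29 -20.6  153.22] rot [-179.31    0.6    24.79] F [ 0.08 -0.19  0.27] T [-0.08  0.13  0.  ] w91.2 q [ -4.2  11.5 108.7   0.4  60.7  60.8]
shift [-0.0009 -0.0008  0.1064] turn 0.5971 deg 26.87
```

View pics/s8z.png

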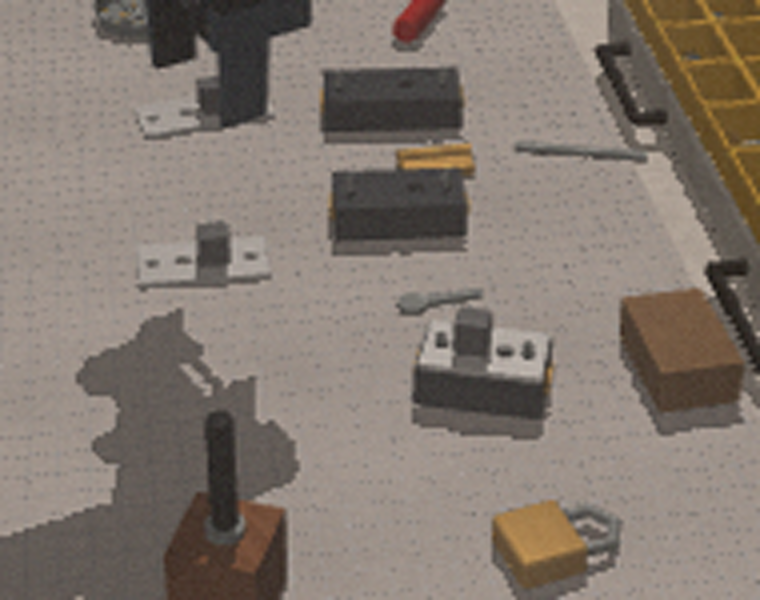

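View pics/t8.png

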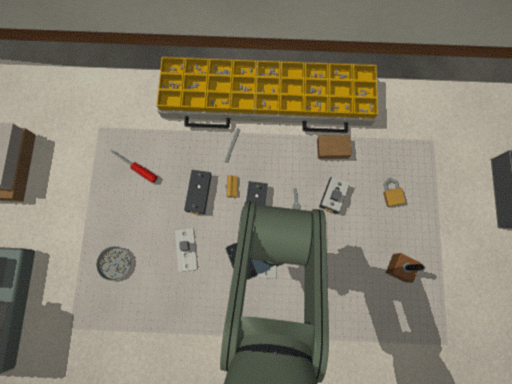

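arm_command:
  targets:
    - [0,-0.003,-0.002,0.02,0.597]
    - [0,-0.003,-0.002,0.06,0.597]
    - [0,-0.003,-0.002,0.106,0.597]
    - [0,-0.003,-0.002,0.106,0.597]
    - [0,-0.003,-0.002,0.106,0.597]
    - [0,-0.003,-0.002,0.106,0.597]
    - [0,-0.003,-0.002,0.106,0.597]
    - [0,-0.003,-0.002,0.106,0.597]

```text
time_s: 13.87
ee_pos: [458.4, -20.1, 100.9]
ee_rot: [-179.7, 0.7, -1.7]
force: [0.4, 0.4, 0.4]
gripper_width: 91.4
```

Run:
```python
from h import *
st()
go(458.5,-19.4,9,-1.8)
```

```text
t13.87 pos [458.38 -20.06 100.93] rot [-179.65    0.75   -1.69] F [0.38 0.38 0.4 ] T [-0.05  0.28  0.02] w91.4 q [ -4.2  14.7 113.3   0.4  52.8  87.3]
shift [ 0.0026 -0.0002  0.1838] turn 0.0024 deg 0.11
```

arm_command:
  targets:
    - [0,0.0025,-0.001,0.08,0.002]
    - [0,0.0025,-0.001,0.14,0.002]
    - [0,0.0025,-0.001,0.17,0.002]
    - [0,0.0025,-0.001,0.184,0.002]
    - [0,0.0025,-0.001,0.184,0.002]
    - [0,0.0025,-0.001,0.184,0.002]
    - [0,0.0025,-0.001,0.184,0.002]
    - [0,0.0025,-0.001,0.184,0.002]

```text
time_s: 14.53
ee_pos: [459.7, -19.1, 10.2]
ee_rot: [-179.7, 0.6, -1.8]
force: [-0.0, -0.2, -0.2]
gripper_width: 90.8
```

Run:
```python
from h import *
st();go(458.5,-19.4,9,-1.8);a=grab("side","s9");crop(a,150,160,190,150,4,"s9z")
```

```text
t14.53 pos [459.68 -19.11  10.2 ] rot [-179.66    0.57   -1.77] F [-0.   -0.2  -0.24] T [-0.03  0.17 -0.03] w90.8 q [ -4.   22.2 119.3   0.5  39.   87.3]
shift [-0.0023  0.0007  0.0024] turn 0.0007 deg 0.03
```

View pics/s9z.png

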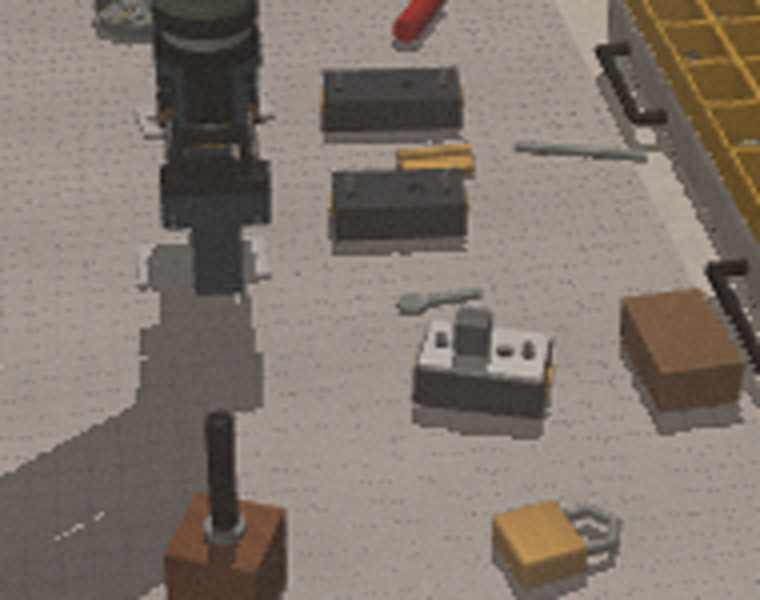

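Aligned over the middle cover's housing. Close.

arm_command:
  targets:
    - [0.3,-0.001,0,0.0025,0]
    - [1,-0.001,0,0.0025,0]
    - [1,-0.001,0,0.0025,0]
    - [1,-0.001,0,0.0025,0]
    - [1,-0.001,0,0.0025,0]
    - [1,-0.001,0,0.0025,0]
    - [1,-0.001,0,0.0025,0]
    - [1,-0.001,0,0.0025,0]
  squeeze: 25

```text
time_s: 15.25
ee_pos: [458.9, -19.1, 8.8]
ee_rot: [-179.7, 0.6, -1.8]
force: [0.9, 0.5, 0.2]
gripper_width: 40.7
```

arm_command:
  targets:
    - [1,0,0,0,0]
    - [1,0,0,0,0]
    - [1,0,0,0,0]
    - [1,0,0,0,0]
    - [1,0,0,0,0]
    - [1,0,0,0,0]

```text
time_s: 15.75
ee_pos: [459.0, -19.1, 8.8]
ee_rot: [-179.7, 0.6, -1.8]
force: [-0.1, -0.1, 0.1]
gripper_width: 21.9
```

Run:
```python
from h import *
st()
```

```text
t15.75 pos [458.96 -19.08   8.78] rot [-179.66    0.6    -1.77] F [-0.07 -0.06  0.13] T [-0.07  0.18  0.  ] w21.9 q [ -4.   22.3 119.5   0.5  38.8  87.3]
```

arm_command:
  targets:
    - [1,0,0,-0.02,0]
    - [1,0,0,-0.1,0]
    - [1,0,0,-0.18,-0.2]
    - [1,0,0,-0.22,-0.4]
    - [1,0,0,-0.22,-0.6]
    - [1,0,0,-0.22,-0.8]
    - [1,0,0,-0.22,-1]
    - [1,0,0,-0.22,-1]

```text
time_s: 16.42
ee_pos: [459.7, -19.7, 118.8]
ee_rot: [-179.3, 0.2, 41.6]
force: [0.6, 0.1, -1.3]
gripper_width: 22.1
```

Run:
```python
from h import *
st();go(595.6,20.8,120,90)
```

```text
t16.42 pos [459.75 -19.72 118.75] rot [-179.34    0.21   41.55] F [ 0.58  0.07 -1.31] T [-0.12  0.08  0.04] w22.1 q [ -4.1  13.5 111.8   0.4  55.3  44.1]
shift [ 0.2571  0.1195 -0.0048] turn -1.0766 deg -48.45
```

arm_command:
  targets:
    - [1,0.257,0.12,-0.005,-1]
    - [1,0.257,0.12,-0.005,-1]
    - [1,0.257,0.12,-0.005,-1]
    - [1,0.257,0.12,-0.005,-1]
    - [1,0.257,0.12,-0.005,-1]
    - [1,0.257,0.12,-0.005,-1]
    - [1,0.257,0.12,-0.005,-1]

```text
time_s: 17.0
ee_pos: [595.5, 20.8, 119.1]
ee_rot: [-179.3, -0.3, 86.9]
force: [-0.5, -0.4, -0.8]
gripper_width: 21.8
```

arm_command:
  targets:
    - [1,0,0,0,-1]
    - [1,0,0,0,-1]
    - [1,0,0,0,-1]
    - [1,0,0,0,-1]
    - [1,0,0,0,-1]
    - [1,0,0,0,-1]
    - [1,0,0,0,-1]

```text
time_s: 17.58
ee_pos: [595.1, 20.8, 118.5]
ee_rot: [-179.7, -0.8, 132.1]
force: [0.3, 0.8, -2.0]
gripper_width: 21.5
```

Run:
```python
from h import *
st();go(595.6,20.8,90,175.05)
```

```text
t17.58 pos [595.11  20.79 118.51] rot [-179.66   -0.78  132.13] F [ 0.29  0.81 -1.96] T [-0.01  0.02 -0.  ] w21.5 q [  0.7  24.7  94.3   0.4  61.8 -41.6]
shift [-0.0014  0.0011  0.057 ] turn -0.9538 deg -42.92
```

arm_command:
  targets:
    - [1,-0.001,0.001,0,-0.954]
    - [1,-0.001,0.001,0,-0.954]
    - [1,-0.001,0.001,0.03,-0.954]
    - [1,-0.001,0.001,0.057,-0.954]
    - [1,-0.001,0.001,0.057,-0.954]
    - [1,-0.001,0.001,0.057,-0.954]
    - [1,-0.001,0.001,0.057,-0.954]
    - [1,-0.001,0.001,0.057,-0.954]

```text
time_s: 18.25
ee_pos: [595.2, 21.0, 89.6]
ee_rot: [179.7, -0.9, 174.9]
force: [-0.1, -0.3, -0.3]
gripper_width: 22.0
```

Run:
```python
from h import *
st();go(595.6,20.8,58,175.05);a=grab("side","s10");crop(a,190,150,130,90,6,"s10z")
```

```text
t18.25 pos [595.16  20.97  89.61] rot [179.72  -0.85 174.89] F [-0.09 -0.34 -0.26] T [ 0.01  0.03 -0.02] w22.0 q [  0.7  26.3  96.2   0.4  58.3 -84.4]
shift [-0.0018 -0.0006  0.0632] turn -0.0035 deg -0.16
```

View pics/s10z.png

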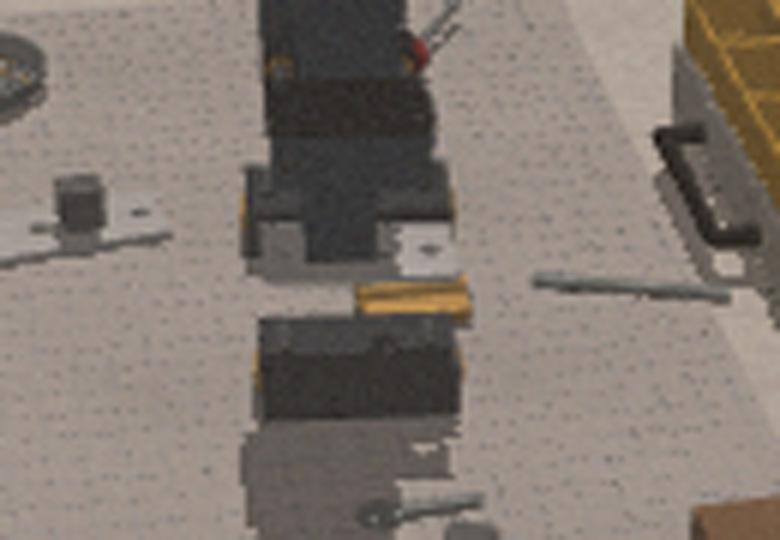

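arm_command:
  targets:
    - [1,-0.001,-0.0005,0.03,-0.002]
    - [1,-0.001,-0.0005,0.06,-0.002]
    - [1,-0.001,-0.0005,0.063,-0.002]
    - [1,-0.001,-0.0005,0.063,-0.002]
    - [1,-0.001,-0.0005,0.063,-0.002]
    - [1,-0.001,-0.0005,0.063,-0.002]
    - [1,-0.001,-0.0005,0.063,-0.002]
    - [1,-0.001,-0.0005,0.063,-0.002]

```text
time_s: 18.97
ee_pos: [595.8, 20.9, 59.0]
ee_rot: [179.7, -0.8, 175.0]
force: [0.0, 0.8, -1.0]
gripper_width: 22.0
```

Run:
```python
from h import *
st();go(595.6,20.8,49.5,175.05)
```

```text
t18.97 pos [595.76  20.86  59.03] rot [179.71  -0.75 174.97] F [ 0.02  0.82 -0.96] T [0.04 0.02 0.03] w22.0 q [  0.7  28.2  98.2   0.4  54.4 -84.5]
shift [ 0.0001 -0.0002  0.0191] turn -0.0017 deg -0.08
```

arm_command:
  targets:
    - [1,0,0,0.006,-0.001]
    - [1,0,0,0.01,-0.001]
    - [1,0,0,0.014,-0.001]
    - [1,0,0,0.017,-0.001]
    - [1,0,0,0.02,-0.001]
    - [1,0,0,0.02,-0.001]

```text
time_s: 19.47
ee_pos: [595.3, 20.9, 48.5]
ee_rot: [179.7, -0.8, 175.0]
force: [-0.2, 0.7, -0.6]
gripper_width: 21.7
```

Run:
```python
from h import *
st();go(595.6,20.8,42.5,175.05)
```

```text
t19.47 pos [595.33  20.92  48.54] rot [179.71  -0.8  175.02] F [-0.19  0.71 -0.59] T [0.05 0.01 0.02] w21.7 q [  0.7  28.8  98.8   0.5  53.1 -84.6]
shift [-0.0007 -0.0002  0.0121] turn -0.0007 deg -0.03
```

arm_command:
  targets:
    - [1,-0.0005,0,0.004,0]
    - [1,-0.0005,0,0.008,0]
    - [1,-0.0005,0,0.011,0]
    - [1,-0.0005,0,0.012,0]
    - [1,-0.0005,0,0.012,0]

```text
time_s: 19.88
ee_pos: [595.4, 20.9, 42.3]
ee_rot: [179.7, -0.8, 175.0]
force: [0.3, 0.1, -1.7]
gripper_width: 21.9
```

Run:
```python
from h import *
st();go(595.6,20.8,38,175.05)
```

```text
t19.88 pos [595.37  20.92  42.31] rot [179.72  -0.83 175.01] F [ 0.28  0.08 -1.71] T [-0.03 -0.    0.02] w21.9 q [  0.7  29.2  99.2   0.5  52.4 -84.6]
shift [-0.0006 -0.0002  0.0086] turn -0.0008 deg -0.04
```

arm_command:
  targets:
    - [1,-0.0005,0,0.003,0]
    - [1,-0.0005,0,0.006,0]
    - [1,-0.0005,0,0.008,0]
    - [1,-0.0005,0,0.009,0]
    - [1,-0.0005,0,0.009,0]

```text
time_s: 20.3
ee_pos: [595.5, 21.1, 38.8]
ee_rot: [179.7, -0.8, 175.0]
force: [-3.3, 0.5, 5.7]
gripper_width: 22.2
```

Run:
```python
from h import *
st();a=grab("side","s11");crop(a,190,150,130,90,6,"s11z")
```

```text
t20.30 pos [595.49  21.09  38.83] rot [179.71  -0.81 175.02] F [-3.3   0.55  5.67] T [-0.03  0.36  0.  ] w22.2 q [  0.7  29.5  99.4   0.5  52.  -84.6]
```

View pics/s11z.png

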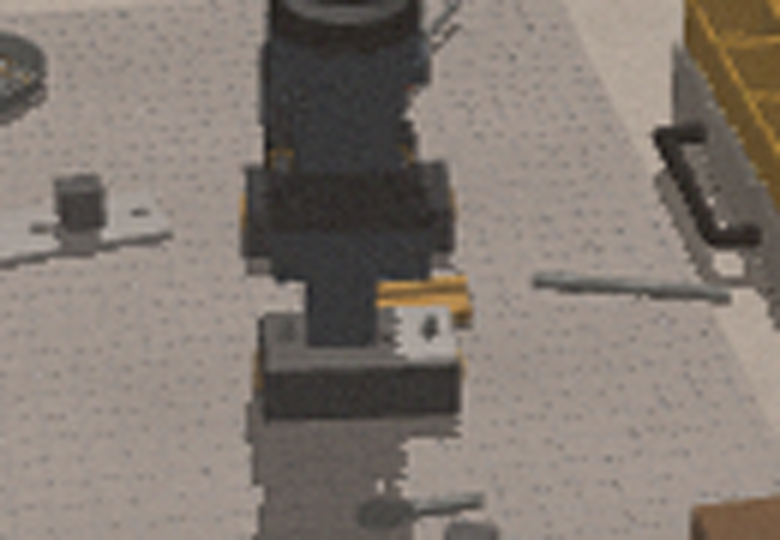

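arm_command:
  targets:
    - [0,0,0,0,0]
    - [0,0,0,0,0]
    - [0,0,0,0,0]
    - [0,0,0,0,0]
    - [0,0,0,0,0]
    - [0,0,0,-0.02,0]
    - [0,0,0,-0.08,0]
    - [0,0,0,-0.16,0]

```text
time_s: 21.02
ee_pos: [594.3, 20.5, 117.2]
ee_rot: [179.7, -1.2, 175.0]
force: [0.6, 0.8, -0.4]
gripper_width: 72.4
```

Run:
```python
from h import *
st();go(475.4,205.2,150,130)
```

```text
t21.02 pos [594.27  20.54 117.21] rot [179.75  -1.23 175.02] F [ 0.6   0.76 -0.4 ] T [ 0.02 -0.02  0.01] w72.4 q [  0.7  24.9  94.1   0.4  62.2 -84.6]
shift [ 0.2703  0.3475 -0.0582] turn 1.0004 deg 45.02
```

arm_command:
  targets:
    - [0,0.27,0.347,-0.06,1]
    - [0,0.27,0.347,-0.06,1]
    - [0,0.27,0.347,-0.06,1]
    - [0,0.27,0.347,-0.06,1]
    - [0,0.27,0.347,-0.06,1]
    - [0,0.27,0.347,-0.06,1]
    - [0,0.27,0.347,-0.06,1]
    - [0,0.27,0.347,-0.06,1]

```text
time_s: 21.68
ee_pos: [475.1, 206.2, 152.0]
ee_rot: [-179.4, -1.0, 130.1]
force: [-0.0, 0.2, -0.6]
gripper_width: 91.2
```

arm_command:
  targets:
    - [0,0,0,0,1]
    - [0,0,0,0,1]
    - [0,0,0,0,1]
    - [0,0,0,0,1]
    - [0,0,0,0,1]
    - [0,0,0,0,1]
    - [0,0,0,0,1]

```text
time_s: 22.27
ee_pos: [475.6, 205.5, 152.3]
ee_rot: [-178.9, -0.3, 84.9]
force: [0.5, -0.4, 0.3]
gripper_width: 91.1
```

arm_command:
  targets:
    - [0,0,0,0,1]
    - [0,0,0,0,1]
    - [0,0,0,0,1]
    - [0,0,0,0,1]
    - [0,0,0,0,1]
    - [0,0,0,0,1]
    - [0,0,0,0,1]

```text
time_s: 22.85
ee_pos: [476.1, 204.7, 152.6]
ee_rot: [-179.0, 0.6, 39.7]
force: [-0.4, 0.4, -0.8]
gripper_width: 91.1
```

Run:
```python
from h import *
st();go(475.4,205.2,100,10.3);a=grab("side","s12");crop(a,150,150,190,150,4,"s12z");a=grab("top","t12");crop(a,150,160,150,120,5,"t12z")
```

```text
t22.85 pos [476.13 204.67 152.56] rot [-179.02    0.6    39.67] F [-0.41  0.42 -0.75] T [-0.14  0.17 -0.02] w91.1 q [ 21.5  16.5 101.8   0.8  62.6  71.5]
shift [6.000e-04 1.000e-04 1.051e-01] turn 0.6526 deg 29.37
```

View pics/s12z.png

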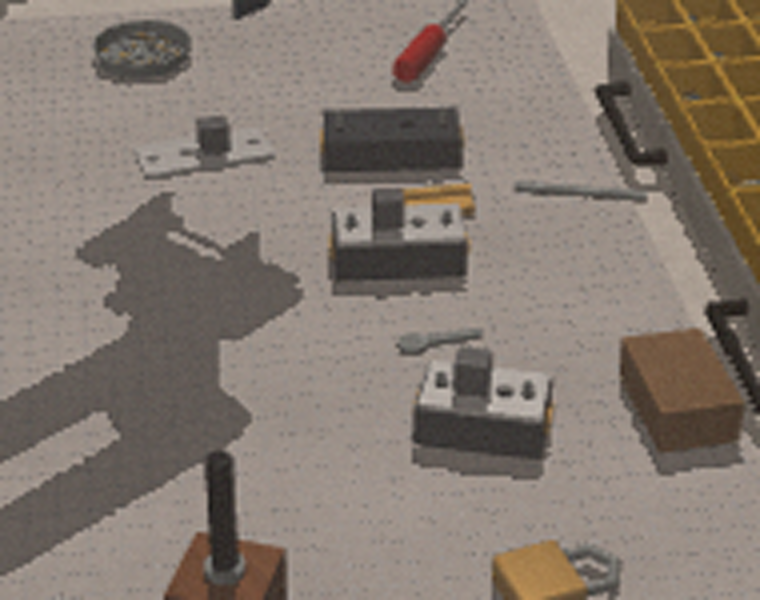

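View pics/t12z.png

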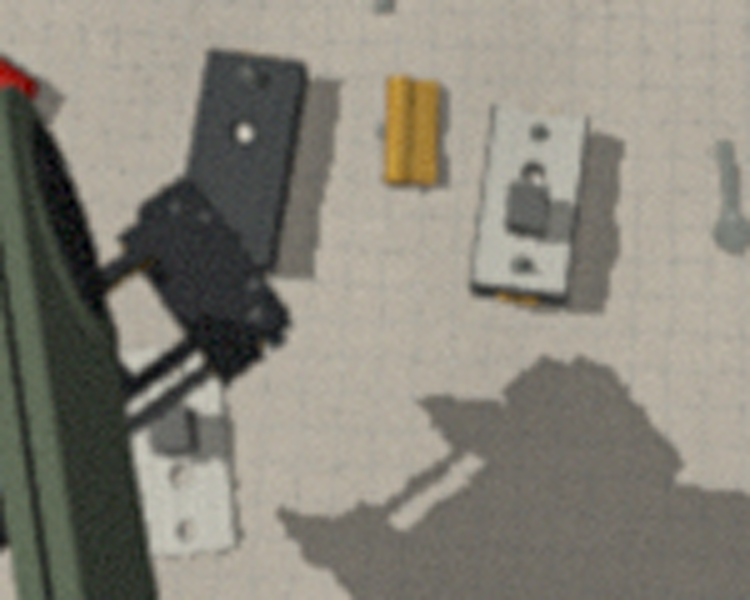

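arm_command:
  targets:
    - [0,0.0005,0,0.02,0.652]
    - [0,0.0005,0,0.06,0.652]
    - [0,0.0005,0,0.105,0.652]
    - [0,0.0005,0,0.105,0.652]
    - [0,0.0005,0,0.105,0.652]
    - [0,0.0005,0,0.105,0.652]
    - [0,0.0005,0,0.105,0.652]
    - [0,0.0005,0,0.105,0.652]

```text
time_s: 23.62
ee_pos: [475.9, 205.4, 100.8]
ee_rot: [-179.4, 0.9, 10.7]
force: [0.9, 0.1, 0.6]
gripper_width: 91.4
```

Run:
```python
from h import *
st();go(475.4,205.2,9,10.3)
```

```text
t23.62 pos [475.94 205.36 100.81] rot [-179.42    0.9    10.73] F [0.94 0.08 0.61] T [-0.02  0.12  0.04] w91.4 q [ 21.6  19.5 105.9   0.9  55.4 100.3]
shift [0.0017 0.002  0.1836] turn 0.0096 deg 0.43
```

arm_command:
  targets:
    - [0,0.001,0.002,0.08,0.008]
    - [0,0.001,0.002,0.14,0.008]
    - [0,0.001,0.002,0.17,0.008]
    - [0,0.001,0.002,0.184,0.008]
    - [0,0.001,0.002,0.184,0.008]
    - [0,0.001,0.002,0.184,0.008]
    - [0,0.001,0.002,0.184,0.008]
    - [0,0.001,0.002,0.184,0.008]

```text
time_s: 24.28
ee_pos: [476.2, 205.6, 10.2]
ee_rot: [-179.4, 0.7, 10.4]
force: [0.0, -0.3, -0.8]
gripper_width: 91.3
```

Run:
```python
from h import *
st();go(475.4,205.2,9,10.3)
```

```text
t24.28 pos [476.18 205.62  10.21] rot [-179.38    0.72   10.39] F [ 0.03 -0.28 -0.8 ] T [-0.07  0.19  0.05] w91.3 q [ 21.6  26.1 111.7   1.1  42.8 100.4]
shift [-0.0017  0.0006  0.0024] turn 0.002 deg 0.09
```

arm_command:
  targets:
    - [0.3,-0.001,0,0.0025,0]
    - [1,-0.001,0,0.0025,0]
    - [1,-0.001,0,0.0025,0]
    - [1,-0.001,0,0.0025,0]
    - [1,-0.001,0,0.0025,0]
    - [1,-0.001,0,0.0025,0]
    - [1,-0.001,0,0.0025,0]
    - [1,-0.001,0,0.0025,0]
  squeeze: 25

```text
time_s: 24.95
ee_pos: [475.7, 205.5, 8.9]
ee_rot: [-179.4, 0.7, 10.4]
force: [0.1, 0.3, 0.2]
gripper_width: 40.6
```

arm_command:
  targets:
    - [1,0,0,0,0]
    - [1,0,0,0,0]
    - [1,0,0,0,0]
    - [1,0,0,0,0]
    - [1,0,0,0,0]
    - [1,0,0,0,0]

```text
time_s: 25.45
ee_pos: [475.6, 205.5, 8.9]
ee_rot: [-179.4, 0.7, 10.4]
force: [-0.7, -0.3, 0.1]
gripper_width: 21.8
```

arm_command:
  targets:
    - [1,0,0,-0.02,0]
    - [1,0,0,-0.1,0]
    - [1,0,0,-0.18,-0.2]
    - [1,0,0,-0.22,-0.4]
    - [1,0,0,-0.22,-0.6]
    - [1,0,0,-0.22,-0.8]
    - [1,0,0,-0.22,-1]
    - [1,0,0,-0.22,-1]

```text
time_s: 26.12
ee_pos: [477.0, 204.4, 119.6]
ee_rot: [-179.1, 0.1, 53.7]
force: [0.1, 0.6, -1.6]
gripper_width: 22.0
```

Run:
```python
from h import *
st();go(615.2,182,120,99)
```

```text
t26.12 pos [476.98 204.43 119.57] rot [-1.7906e+02  1.0000e-01  5.3710e+01] F [ 0.14  0.59 -1.57] T [-0.05  0.05 -0.  ] w22.0 q [ 21.5  18.2 104.6   0.9  57.8  57.3]
shift [ 0.1274  0.2493 -0.0052] turn -1.0064 deg -45.29
```

arm_command:
  targets:
    - [1,0.127,0.249,-0.005,-1]
    - [1,0.127,0.249,-0.005,-1]
    - [1,0.127,0.249,-0.005,-1]
    - [1,0.127,0.249,-0.005,-1]
    - [1,0.127,0.249,-0.005,-1]
    - [1,0.127,0.249,-0.005,-1]
    - [1,0.127,0.249,-0.005,-1]

```text
time_s: 26.7
ee_pos: [614.9, 181.5, 119.7]
ee_rot: [-179.2, -0.6, 99.0]
force: [-1.2, -0.7, -1.3]
gripper_width: 22.0
```

arm_command:
  targets:
    - [1,0,0,0,-1]
    - [1,0,0,0,-1]
    - [1,0,0,0,-1]
    - [1,0,0,0,-1]
    - [1,0,0,0,-1]
    - [1,0,0,0,-1]
    - [1,0,0,0,-1]

```text
time_s: 27.28
ee_pos: [614.5, 181.3, 119.9]
ee_rot: [-179.8, -1.0, 144.2]
force: [0.7, -0.3, -2.3]
gripper_width: 21.6
```

Run:
```python
from h import *
st();go(615.3,181.9,90,174.25)
```

```text
t27.28 pos [614.53 181.31 119.87] rot [-179.81   -1.    144.24] F [ 0.72 -0.28 -2.28] T [ 0.01 -0.02  0.02] w21.6 q [ 15.1  28.4  87.6   0.7  64.8 -39.5]
shift [-0.0016  0.0021  0.0597] turn -0.6669 deg -30.01
```

arm_command:
  targets:
    - [1,-0.001,0.001,0,-0.667]
    - [1,-0.001,0.001,0,-0.667]
    - [1,-0.001,0.001,0.03,-0.667]
    - [1,-0.001,0.001,0.06,-0.667]
    - [1,-0.001,0.001,0.06,-0.667]
    - [1,-0.001,0.001,0.06,-0.667]
    - [1,-0.001,0.001,0.06,-0.667]
    - [1,-0.001,0.001,0.06,-0.667]

```text
time_s: 27.95
ee_pos: [615.1, 181.7, 90.6]
ee_rot: [179.6, -0.9, 174.2]
force: [0.5, 0.2, -2.4]
gripper_width: 22.0
```

Run:
```python
from h import *
st();go(615.3,181.9,58,174.25);a=grab("side","s13");crop(a,190,120,130,90,6,"s13z")
```

```text
t27.95 pos [615.11 181.7   90.57] rot [179.64  -0.91 174.21] F [ 0.48  0.17 -2.38] T [ 0.05 -0.03 -0.05] w22.0 q [ 15.1  29.9  89.6   0.7  61.2 -69.5]
shift [-0.0014  0.      0.0651] turn -0.0008 deg -0.04
```

View pics/s13z.png

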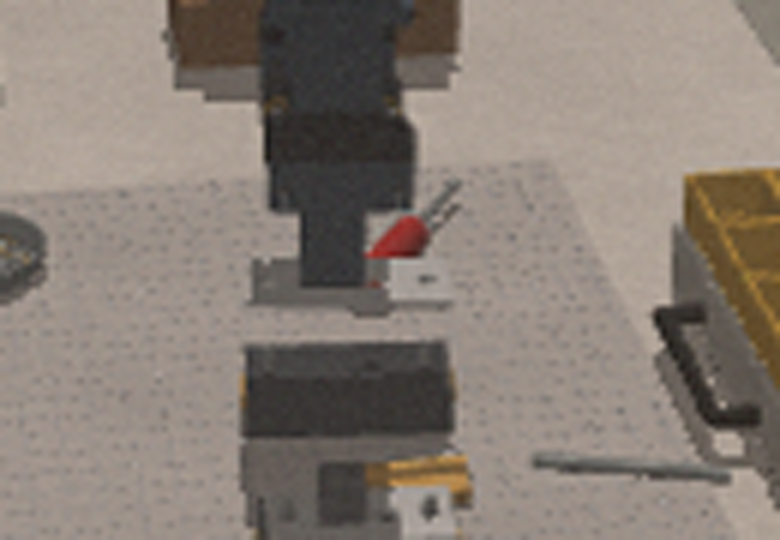

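Cover hovers over the large case, edges (248–450 vs 245–452) centred. Descend.

arm_command:
  targets:
    - [1,-0.001,0,0.03,-0.001]
    - [1,-0.001,0,0.06,-0.001]
    - [1,-0.001,0,0.065,-0.001]
    - [1,-0.001,0,0.065,-0.001]
    - [1,-0.001,0,0.065,-0.001]
    - [1,-0.001,0,0.065,-0.001]
    - [1,-0.001,0,0.065,-0.001]
    - [1,-0.001,0,0.065,-0.001]

```text
time_s: 28.67
ee_pos: [615.6, 182.0, 58.9]
ee_rot: [179.6, -0.8, 174.3]
force: [-1.3, -0.0, -1.2]
gripper_width: 22.0
```

Run:
```python
from h import *
st();go(615.3,181.9,49.5,174.25)
```

```text
t28.67 pos [615.61 182.05  58.93] rot [179.61  -0.82 174.26] F [-1.34 -0.04 -1.19] T [0.04 0.   0.11] w22.0 q [ 15.1  31.6  91.6   0.8  57.4 -69.6]
shift [ 0.0003 -0.0005  0.0189] turn 0.0003 deg 0.01
```

arm_command:
  targets:
    - [1,0,0,0.006,0]
    - [1,0,0,0.01,0]
    - [1,0,0,0.014,0]
    - [1,0,0,0.017,0]
    - [1,0,0,0.02,0]
    - [1,0,0,0.02,0]

```text
time_s: 29.17
ee_pos: [615.1, 182.1, 48.4]
ee_rot: [179.6, -0.9, 174.3]
force: [0.0, -0.3, -2.2]
gripper_width: 22.1
```

Run:
```python
from h import *
st();go(615.3,181.9,42.5,174.25)
```

```text
t29.17 pos [615.13 182.06  48.38] rot [179.63  -0.88 174.26] F [ 0.02 -0.34 -2.16] T [0.02 0.02 0.04] w22.1 q [ 15.1  32.3  92.2   0.8  56.2 -69.6]
shift [-0.0005 -0.0004  0.0118] turn 0.0003 deg 0.01
```

arm_command:
  targets:
    - [1,0,0,0.004,0]
    - [1,0,0,0.008,0]
    - [1,0,0,0.011,0]
    - [1,0,0,0.012,0]
    - [1,0,0,0.012,0]

```text
time_s: 29.58
ee_pos: [614.9, 182.0, 42.1]
ee_rot: [179.6, -0.9, 174.3]
force: [0.5, 0.1, -2.3]
gripper_width: 21.7
```

Run:
```python
from h import *
st()
```

```text
t29.58 pos [614.92 182.05  42.14] rot [179.64  -0.9  174.26] F [ 0.48  0.14 -2.33] T [0.04 0.03 0.02] w21.7 q [ 15.1  32.6  92.6   0.8  55.5 -69.6]
```

arm_command:
  targets:
    - [1,0,0,0.003,0]
    - [1,0,0,0.006,0]
    - [1,0,0,0.008,0]
    - [1,0,0,0.009,0]
    - [1,0,0,0.009,0]

```text
time_s: 30.0
ee_pos: [614.7, 182.4, 39.0]
ee_rot: [179.6, -0.9, 174.3]
force: [-4.4, 0.5, 7.0]
gripper_width: 21.9
```

arm_command:
  targets:
    - [0,0,0,0,0]
    - [0,0,0,0,0]
    - [0,0,0,0,0]
    - [0,0,0,0,0]
    - [0,0,0,0,0]
    - [0,0,0,-0.02,0]
    - [0,0,0,-0.08,0]
    - [0,0,0,-0.16,0]

```text
time_s: 30.67
ee_pos: [613.7, 181.1, 117.0]
ee_rot: [179.8, -1.3, 174.3]
force: [-0.6, 0.0, -0.1]
gripper_width: 72.2
```

Run:
```python
from h import *
st()
a=np.load("t0.npy").astype(np.uint8);crop(a,375,240,60,50,10,"st_t")
a=np.load("s0.npy").astype(np.uint8);crop(a,185,255,50,70,8,"st_s")
```

```text
t30.67 pos [613.68 181.08 117.03] rot [179.77  -1.29 174.26] F [-0.63  0.   -0.06] T [-0.02 -0.02  0.03] w72.2 q [ 15.1  28.6  87.7   0.7  64.9 -69.5]
```

View pics/st_t.png

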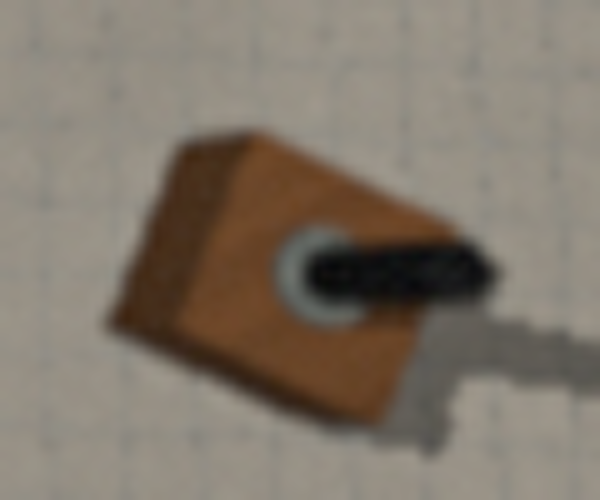

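View pics/st_s.png

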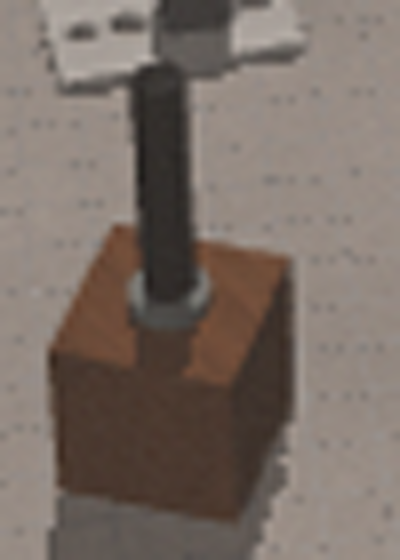

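Run:
```python
from h import *
f=lambda x,y:(x/10+375-.45,y/10+240-.45)
print("collar",ray("top",f(323,275),62),"block",ray("top",f(319,279),56),"htop",ray("top",f(470,272),141))
g=lambda x,y:(x/8+185-.45,y/8+255-.45)
print("side collar",ray("side",g(169,298),60),"htop",ray("side",g(160,75),141))
# block corners
for c in((258,130),(460,235),(380,425),(178,325)): print(ray("top",f(*c),56)[0][:2])
for c in((120,225),(290,260),(237,387),(50,350)): print("s",ray("side",g(*c),56)[0][:2])
# triangulate handle top & collar
def tri(a,b):
    A=[];B=[]
    for n,uv in(("top",a),("side",b)):
        p=P[n];C=-p["R"].T@p["t"];d=p["R"].T@np.linalg.inv(p["camera_matrix"])@np.array([*uv,1.]);d/=np.linalg.norm(d)
        M=np.eye(3)-np.outer(d,d);A.append(M);B.append(M@C)
    return np.linalg.lstsq(np.vstack(A),np.hstack(B),rcond=None)[0]
print(tri(f(323,275),g(169,298)),tri(f(470,272),g(160,75)))
st();go(560,40,220,130)
```

```text
collar [[ 441.41422172 -371.0387765    62.        ]] block [[ 440.56627743 -372.35387687   56.        ]] htop [[ 440.9104575  -373.87389215  141.        ]]
side collar [[ 440.40519572 -373.75456223   60.        ]] htop [[ 441.57180444 -370.60564677  141.        ]]
[ 477.57318354 -358.47649546]
[ 453.07187826 -408.94591356]
[ 404.93493608 -386.03076026]
[ 427.62816927 -335.9337327 ]
s [ 428.51622423 -335.42711807]
s [ 477.43957065 -358.58626361]
s [ 456.88199801 -409.11747016]
s [ 404.89228664 -385.83453622]
[ 440.99114462 -372.33455383   58.71055115] [ 441.15752337 -373.02090622  142.97316039]
t30.67 pos [613.68 181.08 117.03] rot [179.77  -1.29 174.26] F [-0.63  0.   -0.06] T [-0.02 -0.02  0.03] w72.2 q [ 15.1  28.6  87.7   0.7  64.9 -69.5]
shift [ 0.0832 -0.2907 -0.2053] turn 0.9835 deg 44.26
```

arm_command:
  targets:
    - [0,0.08,-0.29,-0.2,1]
    - [0,0.08,-0.29,-0.2,1]
    - [0,0.08,-0.29,-0.2,1]
    - [0,0.08,-0.29,-0.2,1]
    - [0,0.08,-0.29,-0.2,1]
    - [0,0.08,-0.29,-0.2,1]
    - [0,0.08,-0.29,-0.2,1]

```text
time_s: 31.25
ee_pos: [561.7, 39.0, 219.5]
ee_rot: [-179.4, -1.0, 128.9]
force: [-0.8, 0.0, 0.2]
gripper_width: 91.4
```

Run:
```python
from h import *
st();go(441,-372.3,230,90)
```

```text
t31.25 pos [561.74  38.99 219.49] rot [-179.4    -0.96  128.85] F [-0.84  0.05  0.2 ] T [-0.06 -0.02  0.  ] w91.4 q [  2.6  17.6  89.9   0.4  73.6 -36.4]
shift [-0.4887 -0.7043 -0.0219] turn 0.8634 deg 38.85
```

arm_command:
  targets:
    - [0,-0.489,-0.704,-0.02,0.86]
    - [0,-0.489,-0.704,-0.02,0.86]
    - [0,-0.489,-0.704,-0.02,0.86]
    - [0,-0.489,-0.704,-0.02,0.86]
    - [0,-0.489,-0.704,-0.02,0.86]
    - [0,-0.489,-0.704,-0.02,0.86]
    - [0,-0.489,-0.704,-0.02,0.86]
    - [0,-0.489,-0.704,-0.02,0.86]

```text
time_s: 31.92
ee_pos: [467.3, -281.6, 227.5]
ee_rot: [-179.0, -0.3, 90.1]
force: [0.5, -0.6, 0.2]
gripper_width: 91.4
```

Run:
```python
from h import *
st();go(441,-372.3,200,90);a=grab("top","t14");crop(a,170,150,190,130,4,"t14z");a=grab("side","s14");crop(a,180,150,140,110,5.5,"s14z")
```

```text
t31.92 pos [ 467.33 -281.55  227.49] rot [-179.     -0.34   90.15] F [ 0.46 -0.6   0.16] T [-0.1   0.06  0.02] w91.4 q [-32.1  15.7  91.4  -0.3  73.9 -32.2]
shift [-0.1817 -0.0522  0.0548] turn 0.0033 deg 0.15
```

View pics/t14z.png

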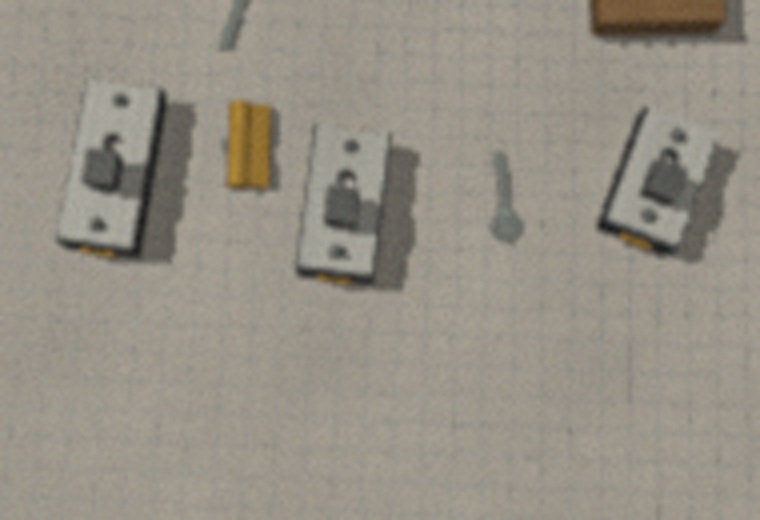

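View pics/s14z.png

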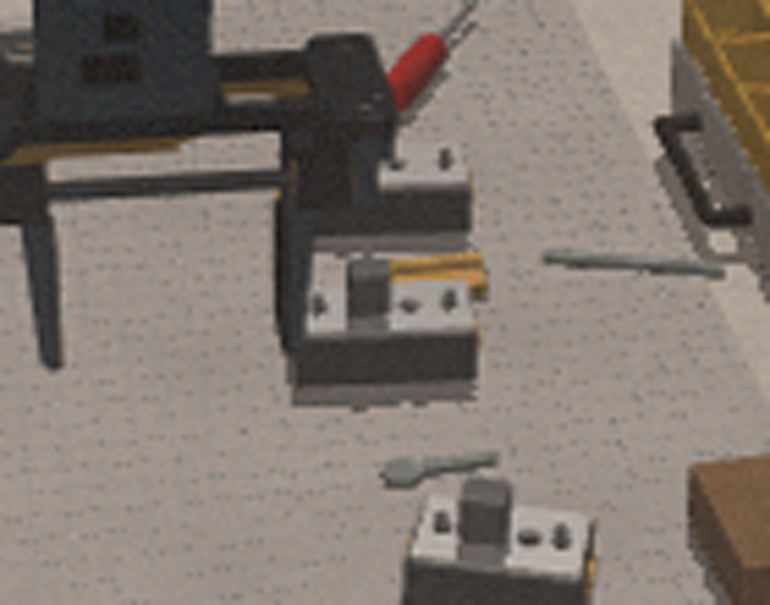

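arm_command:
  targets:
    - [0,-0.18,-0.052,0.01,0]
    - [0,-0.18,-0.052,0.01,0]
    - [0,-0.18,-0.052,0.01,0]
    - [0,-0.18,-0.052,0.01,0]
    - [0,-0.18,-0.052,0.01,0]
    - [0,-0.18,-0.052,0.01,0]

```text
time_s: 32.52
ee_pos: [440.5, -373.7, 222.7]
ee_rot: [-179.0, -0.2, 89.8]
force: [1.4, -0.4, -0.3]
gripper_width: 91.4
```

Run:
```python
from h import *
st();go(441,-372.3,150,90);a=grab("side","s15");crop(a,160,220,110,100,6,"s15z")
```

```text
t32.52 pos [ 440.54 -373.73  222.71] rot [-178.98   -0.23   89.81] F [ 1.37 -0.4  -0.28] T [-0.11  0.01 -0.02] w91.4 q [-41.2  18.8  87.7  -0.5  74.5 -40.8]
shift [0.0023 0.0035 0.1454] turn -0.0041 deg -0.19
```

View pics/s15z.png

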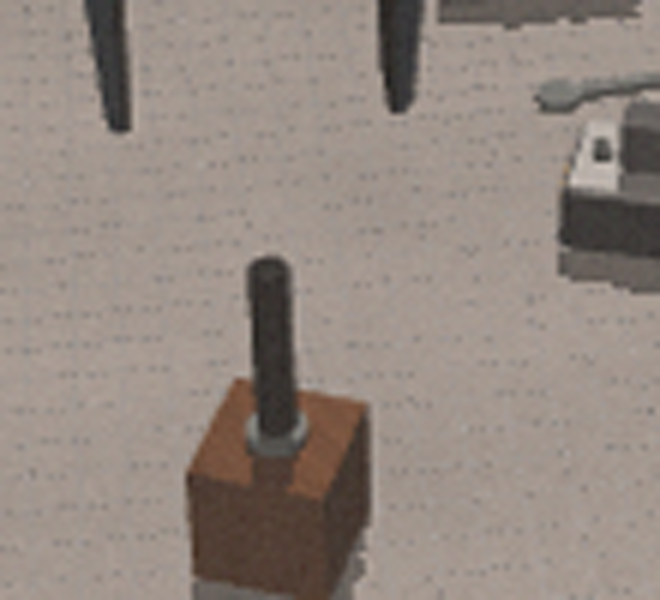

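arm_command:
  targets:
    - [0,0.002,0.002,0.05,-0.004]
    - [0,0.002,0.002,0.1,-0.004]
    - [0,0.002,0.002,0.14,-0.004]
    - [0,0.002,0.002,0.145,-0.004]
    - [0,0.002,0.002,0.145,-0.004]
    - [0,0.002,0.002,0.145,-0.004]
    - [0,0.002,0.002,0.145,-0.004]

```text
time_s: 33.15
ee_pos: [441.5, -372.5, 152.0]
ee_rot: [-179.1, -0.1, 90.1]
force: [1.2, 0.1, 0.2]
gripper_width: 91.3
```

Run:
```python
from h import *
st();go(441,-372.3,74,90)
```

```text
t33.15 pos [ 441.51 -372.53  152.04] rot [-1.7913e+02 -1.0000e-01  9.0070e+01] F [1.16 0.06 0.17] T [-0.11  0.   -0.05] w91.3 q [-41.   21.5  94.2  -0.5  65.1 -40.9]
shift [0.0002 0.0013 0.1561] turn 0.0017 deg 0.07
```

arm_command:
  targets:
    - [0,0,0,0.05,0]
    - [0,0,0,0.1,0]
    - [0,0,0,0.14,0]
    - [0,0,0,0.156,0]
    - [0,0,0,0.156,0]
    - [0,0,0,0.156,0]
    - [0,0,0,0.156,0]
    - [0,0,0,0.156,0]

```text
time_s: 33.82
ee_pos: [441.2, -373.2, 75.7]
ee_rot: [-179.3, 0.0, 90.1]
force: [-0.2, 0.7, -0.3]
gripper_width: 91.1
```

Run:
```python
from h import *
st();go(441,-372.3,74,90);a=grab("side","s16");crop(a,160,220,110,100,6,"s16z")
```

```text
t33.82 pos [ 441.25 -373.2    75.69] rot [-1.7927e+02  2.0000e-02  9.0070e+01] F [-0.17  0.71 -0.35] T [-0.11  0.01 -0.03] w91.1 q [-41.1  25.6  99.8  -0.6  55.1 -40.8]
shift [ 0.0018 -0.0005  0.0034] turn 0.0016 deg 0.07
```

View pics/s16z.png

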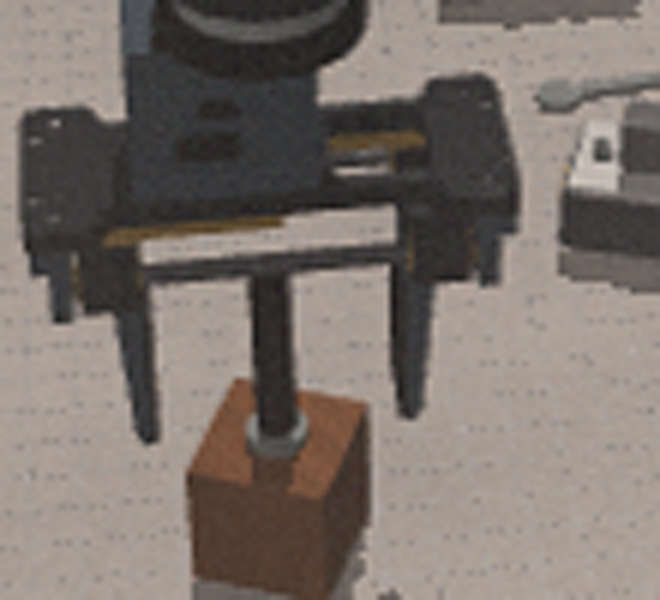

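arm_command:
  targets:
    - [1,0.0015,0,0.003,0]
    - [1,0.0015,0,0.003,0]
    - [1,0.0015,0,0.003,0]
    - [1,0.0015,0,0.003,0]
    - [1,0.0015,0,0.003,0]
    - [1,0.0015,0,0.003,0]
    - [1,0.0015,0,0.003,0]
    - [1,0.0015,0,0.003,0]
  squeeze: 35

```text
time_s: 34.53
ee_pos: [441.1, -372.3, 73.9]
ee_rot: [-179.2, 0.0, 90.1]
force: [-0.2, 0.2, -0.2]
gripper_width: 40.9
```

arm_command:
  targets:
    - [1,0,0,0,0]
    - [1,0,0,0,0]
    - [1,0,0,0,0]
    - [1,0,0,0,0]
    - [1,0,0,0,0]
    - [1,0,0,0,0]
    - [1,0,0,0,0]

```text
time_s: 35.12
ee_pos: [441.0, -372.3, 73.9]
ee_rot: [-179.2, 0.0, 90.1]
force: [-0.2, 0.4, 0.6]
gripper_width: 15.4
```

Run:
```python
from h import *
st()
```

```text
t35.12 pos [ 441.03 -372.3    73.92] rot [-179.25    0.     90.07] F [-0.19  0.43  0.63] T [-0.08  0.06 -0.03] w15.4 q [-41.   25.7 100.   -0.6  54.8 -40.7]
```

arm_command:
  targets:
    - [1,0,0,-0.05,0]
    - [1,0,0,-0.1,0]
    - [1,0,0,-0.15,0]
    - [1,0,0,-0.2,0]
    - [1,0,0,-0.2,0]
    - [1,0,0,-0.2,0]

```text
time_s: 35.62
ee_pos: [442.9, -372.7, 175.2]
ee_rot: [-179.4, 0.1, 90.1]
force: [-0.0, 0.7, -1.3]
gripper_width: 15.5
```

Run:
```python
from h import *
st();go(643.7,-200.9,160,90.07);a=grab("side","s17");crop(a,160,200,110,110,5.4,"s17z")
```

```text
t35.62 pos [ 442.92 -372.74  175.21] rot [-1.7938e+02  1.2000e-01  9.0080e+01] F [-0.04  0.67 -1.28] T [-0.04  0.03 -0.01] w15.5 q [-40.9  20.4  92.3  -0.5  67.7 -40.8]
shift [0.3432 0.4023 0.0254] turn 0.0002 deg 0.01
```

View pics/s17z.png

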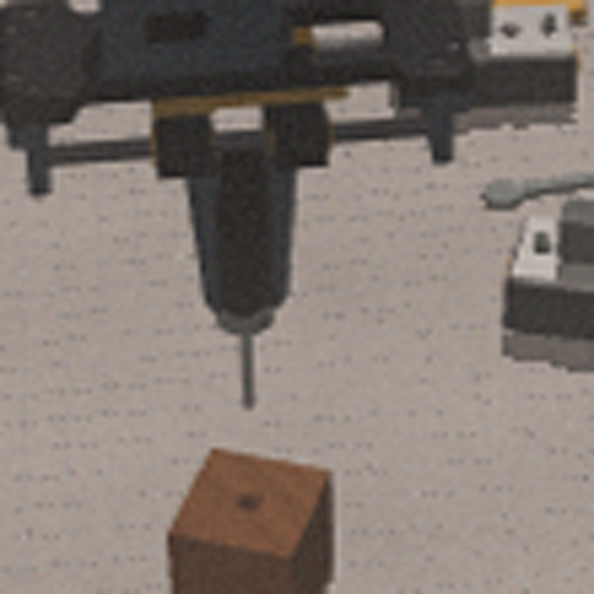

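arm_command:
  targets:
    - [1,0.343,0.402,0,0]
    - [1,0.343,0.402,0,0]
    - [1,0.343,0.402,0,0]
    - [1,0.343,0.402,0,0]
    - [1,0.343,0.402,0,0]
    - [1,0.343,0.402,0,0]
    - [1,0.343,0.402,0,0]
    - [1,0.343,0.402,0,0]

```text
time_s: 36.33
ee_pos: [644.5, -196.9, 168.2]
ee_rot: [-179.1, -0.1, 90.3]
force: [-1.0, 0.2, -1.3]
gripper_width: 15.2
```

Run:
```python
from h import *
st();go(643.7,-200.9,112,90.07)
```

```text
t36.33 pos [ 644.5  -196.95  168.16] rot [-1.7908e+02 -1.3000e-01  9.0320e+01] F [-1.03  0.2  -1.32] T [-0.11  0.01  0.01] w15.2 q [-17.9  29.4  78.6  -0.2  73.  -18.2]
shift [-0.0081  0.0002  0.1123] turn 0.0056 deg 0.25
```

arm_command:
  targets:
    - [1,-0.008,0,0.02,0.005]
    - [1,-0.008,0,0.06,0.005]
    - [1,-0.008,0,0.1,0.005]
    - [1,-0.008,0,0.112,0.005]
    - [1,-0.008,0,0.112,0.005]
    - [1,-0.008,0,0.112,0.005]
    - [1,-0.008,0,0.112,0.005]
    - [1,-0.008,0,0.112,0.005]

```text
time_s: 37.0
ee_pos: [644.1, -201.5, 113.5]
ee_rot: [-179.2, -0.1, 90.1]
force: [0.6, 0.6, 0.2]
gripper_width: 15.5
```

Run:
```python
from h import *
st();go(643.7,-200.9,86,90.07);a=grab("side","s18");crop(a,220,190,90,80,8,"s18z")
```

```text
t37.00 pos [ 644.12 -201.52  113.52] rot [-1.7921e+02 -7.0000e-02  9.0070e+01] F [0.64 0.62 0.18] T [-0.1   0.01 -0.  ] w15.5 q [-18.3  31.6  82.8  -0.2  66.4 -18.2]
shift [ 0.0012 -0.0001  0.055 ] turn -0.0 deg -0.0
```

View pics/s18z.png

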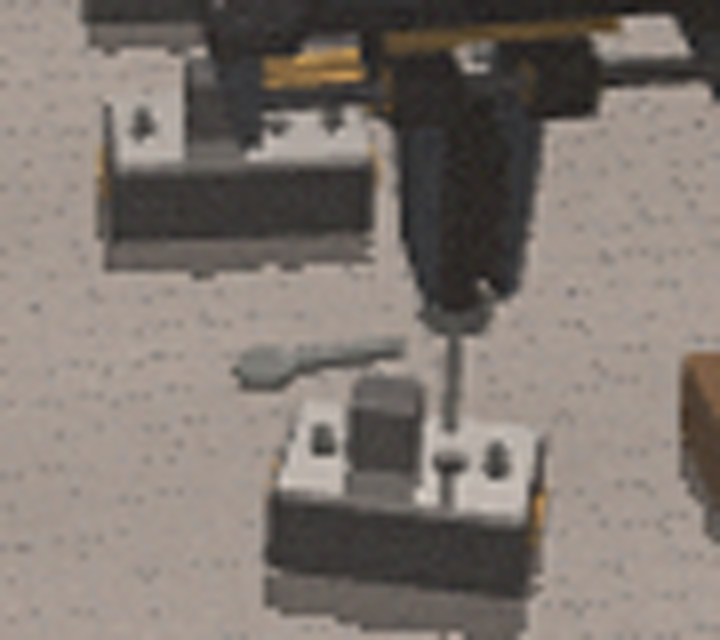

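arm_command:
  targets:
    - [1,0.001,0,0.01,0]
    - [1,0.001,0,0.02,0]
    - [1,0.001,0,0.03,0]
    - [1,0.001,0,0.04,0]
    - [1,0.001,0,0.042,0]
    - [1,0.001,0,0.042,0]

```text
time_s: 37.55
ee_pos: [643.4, -200.6, 91.5]
ee_rot: [-179.1, -0.1, 90.1]
force: [0.3, 0.6, -1.2]
gripper_width: 15.3
```

Run:
```python
from h import *
st();go(643.7,-200.9,85.5,90.07);a=grab("side","s19");crop(a,220,190,90,80,8,"s19z")
```

```text
t37.55 pos [ 643.38 -200.61   91.51] rot [-1.7911e+02 -1.1000e-01  9.0080e+01] F [ 0.25  0.59 -1.2 ] T [-0.07  0.02  0.03] w15.3 q [-18.2  32.6  84.4  -0.2  63.9 -18.2]
shift [-0.0006  0.0008  0.012 ] turn 0.0003 deg 0.01
```

View pics/s19z.png

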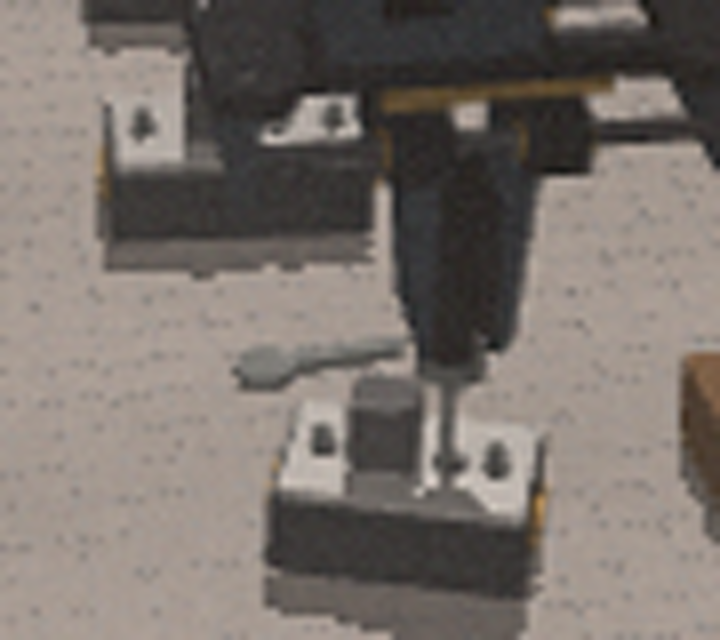

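arm_command:
  targets:
    - [1,0,0,0.003,0]
    - [1,0,0,0.006,0]
    - [1,0,0,0.009,0]
    - [1,0,0,0.011,0]
    - [1,0,0,0.0125,0]
    - [1,0,0,0.0125,0]

```text
time_s: 38.1
ee_pos: [644.0, -200.8, 86.2]
ee_rot: [-179.2, -0.1, 90.1]
force: [0.1, 0.7, 3.2]
gripper_width: 15.6
```

Run:
```python
from h import *
st()
```

```text
t38.10 pos [ 643.96 -200.78   86.21] rot [-1.7922e+02 -7.0000e-02  9.0090e+01] F [0.14 0.73 3.18] T [-0.06  0.02  0.01] w15.6 q [-18.2  32.9  84.7  -0.2  63.2 -18.2]
```

arm_command:
  targets:
    - [1,0,0,0.002,0]
    - [1,0,0,0.004,0]
    - [1,0,0,0.004,0]
    - [1,0,0,0.004,0]

```text
time_s: 38.43
ee_pos: [644.0, -200.8, 85.4]
ee_rot: [-179.3, -0.1, 90.1]
force: [-0.6, 0.4, 7.5]
gripper_width: 15.1
```

arm_command:
  targets:
    - [1,0,0,0.002,0]
    - [1,0,0,0.002,0]
    - [1,0,0,0.002,0]
    - [1,0,0,0.002,0]
    - [1,0,0,0.002,0]
    - [1,0,0,0.002,0]
    - [1,0,0,0.002,0]
    - [1,0,0,0.002,0]

```text
time_s: 39.1
ee_pos: [644.0, -200.8, 85.4]
ee_rot: [-179.3, -0.0, 90.1]
force: [-2.2, 0.0, 5.5]
gripper_width: 15.4
```

arm_command:
  targets:
    - [1,0,0,0.001,0]
    - [1,0,0,0.001,0]
    - [1,0,0,0.001,0]
    - [1,0,0,0.001,0]
    - [1,0,0,0.001,0]
    - [1,0,0,0.001,0]
    - [1,0,0,0.001,0]
    - [1,0,0,0.001,0]

```text
time_s: 39.77
ee_pos: [644.0, -200.8, 85.5]
ee_rot: [-179.3, -0.0, 90.1]
force: [-1.0, 1.4, 5.5]
gripper_width: 15.6
```

arm_command:
  targets:
    - [1,0,0,-0.01,0]
    - [1,0,0,-0.04,0]
    - [1,0,0,-0.08,0]
    - [1,0,0,-0.12,0]
    - [1,0,0,-0.12,0]
    - [1,0,0,-0.12,0]

```text
time_s: 40.27
ee_pos: [645.1, -201.0, 145.9]
ee_rot: [-179.4, -0.0, 90.1]
force: [0.2, -0.5, -1.5]
gripper_width: 15.1
```

Run:
```python
from h import *
st();go(619.1,18.9,145,90.07);a=grab("side","s20");crop(a,190,150,140,110,5.5,"s20z")
```

```text
t40.27 pos [ 645.11 -201.01  145.86] rot [-1.7939e+02 -1.0000e-02  9.0090e+01] F [ 0.24 -0.52 -1.47] T [-0.04  0.09 -0.  ] w15.1 q [-18.2  30.2  80.4  -0.2  70.  -18.2]
shift [ 0.4399 -0.0513  0.0024] turn 0.0003 deg 0.02
```

View pics/s20z.png

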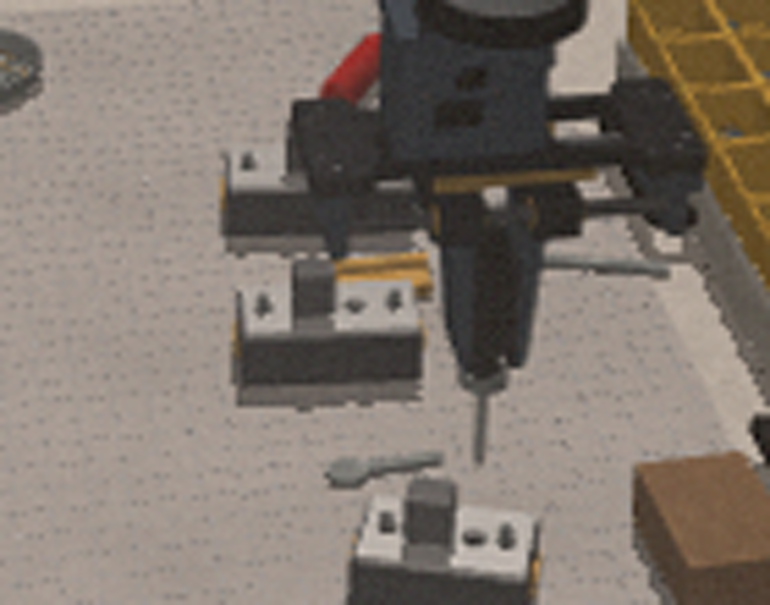

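arm_command:
  targets:
    - [1,0.44,-0.051,0,0]
    - [1,0.44,-0.051,0,0]
    - [1,0.44,-0.051,0,0]
    - [1,0.44,-0.051,0,0]
    - [1,0.44,-0.051,0,0]
    - [1,0.44,-0.051,0,0]
    - [1,0.44,-0.051,0,0]
    - [1,0.44,-0.051,0,0]

```text
time_s: 40.98
ee_pos: [617.7, 19.4, 143.7]
ee_rot: [-179.1, -0.0, 90.2]
force: [0.6, -0.7, -0.8]
gripper_width: 15.8
```

Run:
```python
from h import *
st();go(619.1,18.9,112,90.07)
```

```text
t40.98 pos [617.71  19.45 143.68] rot [-1.7909e+02 -1.0000e-02  9.0200e+01] F [ 0.57 -0.73 -0.76] T [-0.06 -0.05  0.02] w15.8 q [ 0.7 25.4 89.   0.  66.5  0.5]
shift [-0.0011  0.0038  0.0633] turn 0.0028 deg 0.13
```

arm_command:
  targets:
    - [1,-0.001,0.002,0.02,0.002]
    - [1,-0.001,0.002,0.04,0.002]
    - [1,-0.001,0.002,0.063,0.002]
    - [1,-0.001,0.002,0.063,0.002]
    - [1,-0.001,0.002,0.063,0.002]
    - [1,-0.001,0.002,0.063,0.002]
    - [1,-0.001,0.002,0.063,0.002]

```text
time_s: 41.57
ee_pos: [618.7, 18.6, 112.6]
ee_rot: [-179.2, -0.0, 90.1]
force: [0.3, -0.0, -0.0]
gripper_width: 15.5
```

Run:
```python
from h import *
st();go(619.1,18.9,92,90.07);a=grab("side","s21");crop(a,210,160,90,80,8,"s21z")
```

```text
t41.57 pos [618.68  18.62 112.57] rot [-1.7915e+02 -1.0000e-02  9.0080e+01] F [ 0.28 -0.03 -0.  ] T [-0.12  0.03  0.01] w15.5 q [ 0.6 27.  91.3  0.  62.6  0.6]
shift [0.0006 0.0015 0.0411] turn 0.0002 deg 0.01
```

View pics/s21z.png

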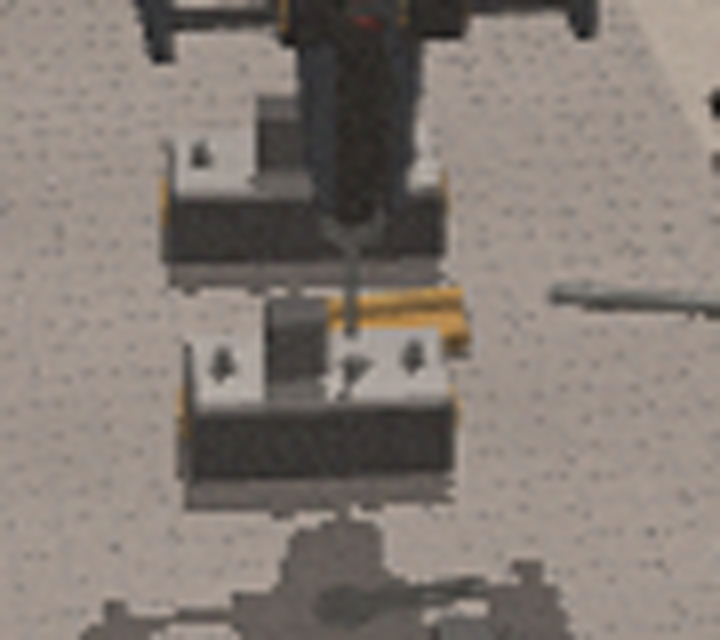

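arm_command:
  targets:
    - [1,0.0005,0.001,0.01,0]
    - [1,0.0005,0.001,0.02,0]
    - [1,0.0005,0.001,0.03,0]
    - [1,0.0005,0.001,0.04,0]
    - [1,0.0005,0.001,0.04,0]
    - [1,0.0005,0.001,0.04,0]

```text
time_s: 42.12
ee_pos: [618.5, 19.1, 92.1]
ee_rot: [-179.1, -0.0, 90.1]
force: [0.2, 0.5, -0.0]
gripper_width: 15.9
```

Run:
```python
from h import *
st();go(619.1,18.9,85.3,90.07);a=grab("side","s22");crop(a,210,160,90,80,8,"s22z")
```

```text
t42.12 pos [618.53  19.06  92.1 ] rot [-1.7909e+02 -1.0000e-02  9.0090e+01] F [ 0.2   0.51 -0.05] T [-0.1   0.06  0.02] w15.9 q [ 0.7 28.1 92.7  0.  60.2  0.6]
shift [-0.0003  0.0014  0.0136] turn 0.0005 deg 0.02
```

View pics/s22z.png

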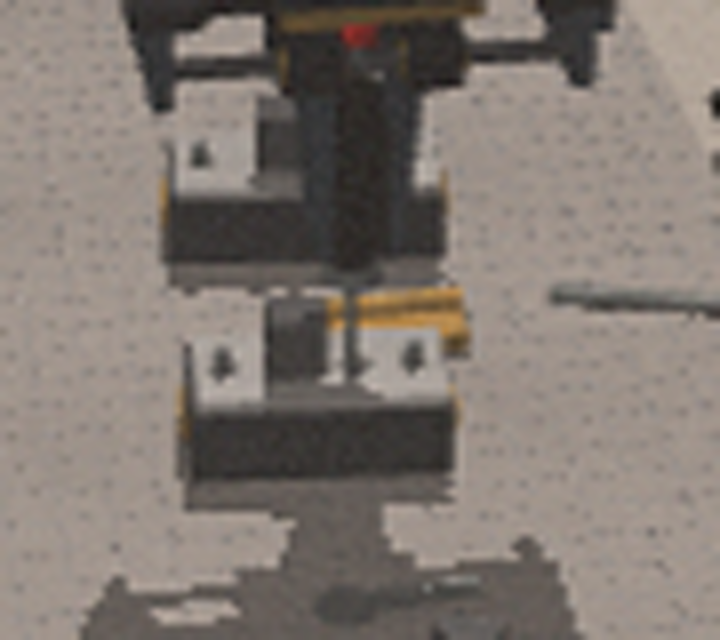

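arm_command:
  targets:
    - [1,0,0.001,0.003,0]
    - [1,0,0.001,0.006,0]
    - [1,0,0.001,0.009,0]
    - [1,0,0.001,0.012,0]
    - [1,0,0.001,0.0145,0]
    - [1,0,0.001,0.0145,0]
    - [1,0,0.001,0.0145,0]

```text
time_s: 42.75
ee_pos: [619.6, 19.1, 85.7]
ee_rot: [-179.2, -0.0, 90.1]
force: [0.2, 0.0, 3.9]
gripper_width: 15.5
```

arm_command:
  targets:
    - [1,0,0,0.002,0]
    - [1,0,0,0.002,0]
    - [1,0,0,0.002,0]
    - [1,0,0,0.002,0]
    - [1,0,0,0.002,0]
    - [1,0,0,0.002,0]
    - [1,0,0,0.002,0]
    - [1,0,0,0.002,0]

```text
time_s: 43.42
ee_pos: [619.7, 19.1, 85.5]
ee_rot: [-179.2, -0.0, 90.1]
force: [-1.4, -0.1, 6.1]
gripper_width: 15.2
```

arm_command:
  targets:
    - [1,0,0,0.001,0]
    - [1,0,0,0.001,0]
    - [1,0,0,0.001,0]
    - [1,0,0,0.001,0]
    - [1,0,0,0.001,0]
    - [1,0,0,0.001,0]
    - [1,0,0,0.001,0]
    - [1,0,0,0.001,0]

```text
time_s: 44.08
ee_pos: [619.7, 19.1, 85.5]
ee_rot: [-179.3, -0.0, 90.1]
force: [-0.8, 0.5, 5.7]
gripper_width: 15.3
```

arm_command:
  targets:
    - [1,0,0,-0.01,0]
    - [1,0,0,-0.04,0]
    - [1,0,0,-0.08,0]
    - [1,0,0,-0.12,0]
    - [1,0,0,-0.12,0]
    - [1,0,0,-0.12,0]

```text
time_s: 44.58
ee_pos: [620.8, 19.0, 145.8]
ee_rot: [-179.3, -0.0, 90.1]
force: [-0.5, -0.8, -0.4]
gripper_width: 15.4
```

Run:
```python
from h import *
st();go(638.2,179.8,145,90.07)
```

```text
t44.58 pos [620.76  19.05 145.81] rot [-1.7933e+02 -1.0000e-02  9.0090e+01] F [-0.49 -0.81 -0.43] T [-0.07  0.07 -0.05] w15.4 q [ 0.7 25.5 88.6  0.  66.6  0.6]
shift [0.3215 0.0354 0.0013] turn 0.0005 deg 0.02
```

arm_command:
  targets:
    - [1,0.321,0.034,0,0]
    - [1,0.321,0.034,0,0]
    - [1,0.321,0.034,0,0]
    - [1,0.321,0.034,0,0]
    - [1,0.321,0.034,0,0]
    - [1,0.321,0.034,0,0]
    - [1,0.321,0.034,0,0]
    - [1,0.321,0.034,0,0]

```text
time_s: 45.25
ee_pos: [636.9, 178.1, 144.6]
ee_rot: [-179.2, 0.0, 90.0]
force: [-0.6, -0.2, -0.3]
gripper_width: 15.2
```

Run:
```python
from h import *
st();go(638.2,179.8,112,90.07)
```

```text
t45.25 pos [636.91 178.12 144.63] rot [-1.7921e+02  5.0000e-02  9.0030e+01] F [-0.62 -0.24 -0.34] T [-0.12  0.02  0.01] w15.2 q [14.6 29.1 82.6  0.2 69.1 14.5]
shift [0.0034 0.0035 0.0652] turn -0.001 deg -0.04
```

arm_command:
  targets:
    - [1,0.003,0.002,0.02,0]
    - [1,0.003,0.002,0.04,0]
    - [1,0.003,0.002,0.065,0]
    - [1,0.003,0.002,0.065,0]
    - [1,0.003,0.002,0.065,0]
    - [1,0.003,0.002,0.065,0]
    - [1,0.003,0.002,0.065,0]

```text
time_s: 45.83
ee_pos: [637.9, 179.5, 112.7]
ee_rot: [-179.3, 0.0, 90.0]
force: [-0.3, 0.5, -0.8]
gripper_width: 15.4
```

Run:
```python
from h import *
st();go(638.2,179.8,92,90.07);a=grab("side","s23");crop(a,210,130,90,80,8,"s23z")
```

```text
t45.83 pos [637.86 179.49 112.69] rot [-1.7927e+02  3.0000e-02  9.0010e+01] F [-0.28  0.54 -0.8 ] T [-0.09  0.03 -0.03] w15.4 q [14.6 30.6 84.8  0.2 65.3 14.6]
shift [0.0006 0.0012 0.0414] turn -0.0013 deg -0.06
```

View pics/s23z.png

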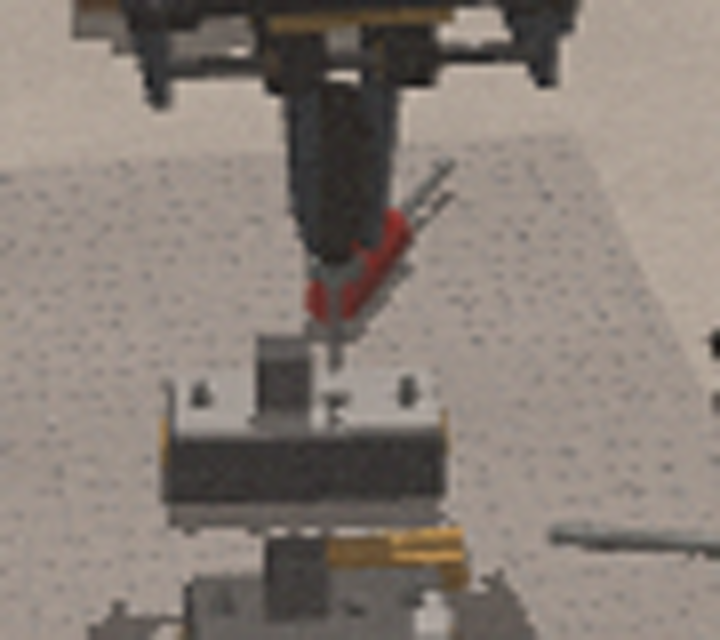

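Tip (336,365) sits above the hole (336,400). Lower and press.

arm_command:
  targets:
    - [1,0.0005,0.001,0.01,0]
    - [1,0.0005,0.001,0.02,0]
    - [1,0.0005,0.001,0.03,0]
    - [1,0.0005,0.001,0.04,0]
    - [1,0.0005,0.001,0.041,0]
    - [1,0.0005,0.001,0.041,0]

```text
time_s: 46.38
ee_pos: [637.8, 179.7, 91.5]
ee_rot: [-179.2, 0.1, 90.0]
force: [-0.8, -0.7, -0.9]
gripper_width: 15.4
```

Run:
```python
from h import *
st();go(638.2,179.8,85.3,90.07);a=grab("side","s24");crop(a,210,130,90,80,8,"s24z")
```

```text
t46.38 pos [637.75 179.73  91.54] rot [-1.7921e+02  5.0000e-02  9.0020e+01] F [-0.76 -0.7  -0.89] T [-0.09  0.06  0.01] w15.4 q [14.7 31.6 86.3  0.2 62.9 14.6]
shift [0.0002 0.0011 0.0125] turn -0.0011 deg -0.05
```

View pics/s24z.png

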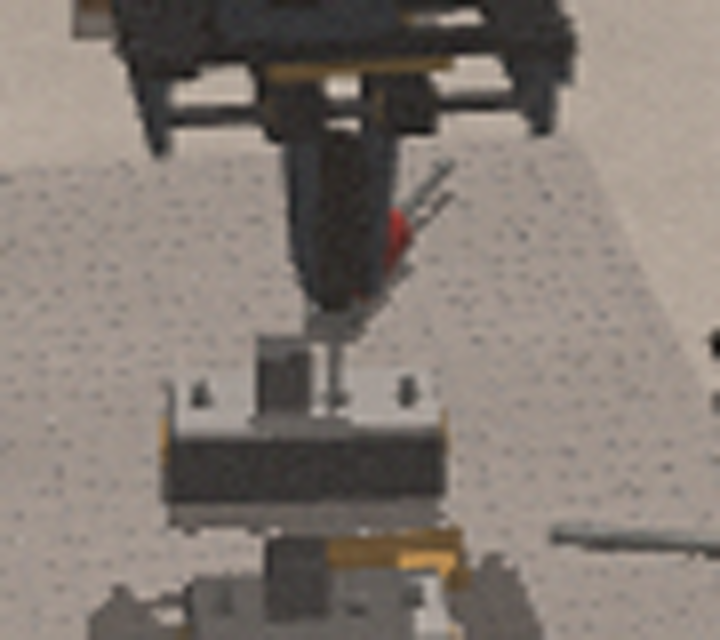

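arm_command:
  targets:
    - [1,0,0,0.003,0]
    - [1,0,0,0.006,0]
    - [1,0,0,0.009,0]
    - [1,0,0,0.012,0]
    - [1,0,0,0.0135,0]
    - [1,0,0,0.0135,0]
    - [1,0,0,0.0135,0]

```text
time_s: 47.02
ee_pos: [638.3, 179.9, 85.8]
ee_rot: [-179.3, 0.0, 90.0]
force: [0.6, 0.7, 2.3]
gripper_width: 15.5
```

arm_command:
  targets:
    - [1,0,0,0.002,0]
    - [1,0,0,0.002,0]
    - [1,0,0,0.002,0]
    - [1,0,0,0.002,0]
    - [1,0,0,0.002,0]
    - [1,0,0,0.002,0]
    - [1,0,0,0.002,0]
    - [1,0,0,0.002,0]

```text
time_s: 47.68
ee_pos: [638.4, 179.9, 85.5]
ee_rot: [-179.4, 0.0, 90.0]
force: [-0.8, -1.0, 4.9]
gripper_width: 15.3
```

arm_command:
  targets:
    - [1,0,0,0.001,0]
    - [1,0,0,0.001,0]
    - [1,0,0,0.001,0]
    - [1,0,0,0.001,0]
    - [1,0,0,0.001,0]
    - [1,0,0,0.001,0]
    - [1,0,0,0.001,0]
    - [1,0,0,0.001,0]

```text
time_s: 48.35
ee_pos: [638.4, 180.0, 85.5]
ee_rot: [-179.4, 0.0, 90.0]
force: [-0.0, 0.4, 5.9]
gripper_width: 15.6
```

arm_command:
  targets:
    - [1,0,0,-0.01,0]
    - [1,0,0,-0.05,0]
    - [1,0,0,-0.1,0]
    - [1,0,0,-0.16,0]
    - [1,0,0,-0.2,0]
    - [1,0,0,-0.2,0]
    - [1,0,0,-0.2,0]

```text
time_s: 48.93
ee_pos: [639.7, 180.0, 185.9]
ee_rot: [-179.4, -0.0, 90.0]
force: [0.3, 1.2, -1.0]
gripper_width: 15.5
```

Run:
```python
from h import *
st();go(540,-100,185,90.07)
```

```text
t48.93 pos [639.67 180.01 185.87] rot [-1.7943e+02 -1.0000e-02  9.0020e+01] F [ 0.32  1.15 -1.01] T [-0.12  0.1   0.01] w15.5 q [14.6 27.7 78.8  0.2 74.  14.6]
shift [-0.56   -0.1995  0.0036] turn -0.0011 deg -0.05
```

arm_command:
  targets:
    - [1,-0.56,-0.2,0,0]
    - [1,-0.56,-0.2,0,0]
    - [1,-0.56,-0.2,0,0]
    - [1,-0.56,-0.2,0,0]
    - [1,-0.56,-0.2,0,0]
    - [1,-0.56,-0.2,0,0]
    - [1,-0.56,-0.2,0,0]
    - [1,-0.56,-0.2,0,0]

```text
time_s: 49.6
ee_pos: [535.9, -105.1, 184.5]
ee_rot: [-179.1, 0.1, 89.8]
force: [-0.4, 0.2, -1.1]
gripper_width: 15.4
```

Run:
```python
from h import *
st();go(441,-372.3,180,90.07)
```

```text
t49.60 pos [ 535.88 -105.06  184.52] rot [-1.7907e+02  1.1000e-01  8.9750e+01] F [-0.44  0.18 -1.14] T [-0.04  0.04 -0.03] w15.4 q [-12.1  17.4  95.5  -0.3  68.1 -11.7]
shift [-0.5353 -0.1873  0.0131] turn -0.0071 deg -0.32
```

arm_command:
  targets:
    - [1,-0.535,-0.187,0,-0.007]
    - [1,-0.535,-0.187,0,-0.007]
    - [1,-0.535,-0.187,0,-0.007]
    - [1,-0.535,-0.187,0,-0.007]
    - [1,-0.535,-0.187,0,-0.007]
    - [1,-0.535,-0.187,0,-0.007]
    - [1,-0.535,-0.187,0,-0.007]
    - [1,-0.535,-0.187,0,-0.007]

```text
time_s: 50.27
ee_pos: [438.1, -377.5, 184.1]
ee_rot: [-178.9, 0.2, 89.7]
force: [-0.3, 0.6, 0.1]
gripper_width: 15.5
```

Run:
```python
from h import *
st();go(441,-372.3,130,90.07)
```

```text
t50.27 pos [ 438.14 -377.49  184.06] rot [-1.7885e+02  1.7000e-01  8.9750e+01] F [-0.27  0.64  0.06] T [-0.07  0.01 -0.02] w15.5 q [-41.4  20.2  91.3  -0.9  69.3 -40.8]
shift [0.0107 0.0078 0.108 ] turn -0.0071 deg -0.32
```

arm_command:
  targets:
    - [1,0.0105,0.007,0.0,-0.007]
    - [1,0.0105,0.007,0.04,-0.007]
    - [1,0.0105,0.007,0.08,-0.007]
    - [1,0.0105,0.007,0.106,-0.007]
    - [1,0.0105,0.007,0.106,-0.007]
    - [1,0.0105,0.007,0.106,-0.007]
    - [1,0.0105,0.007,0.106,-0.007]
    - [1,0.0105,0.007,0.106,-0.007]

```text
time_s: 50.93
ee_pos: [441.4, -372.2, 131.9]
ee_rot: [-178.9, 0.2, 90.1]
force: [-0.3, -0.8, -0.3]
gripper_width: 15.2
```

arm_command:
  targets:
    - [1,0,0,0,0]
    - [1,0,0,0,0]
    - [1,0,0,0,0]

```text
time_s: 51.18
ee_pos: [441.7, -372.4, 132.6]
ee_rot: [-179.0, 0.3, 90.1]
force: [0.4, 0.4, -0.4]
gripper_width: 15.5
```

Run:
```python
from h import *
st();go(441,-372.3,120,90.07);a=grab("side","s25");crop(a,170,230,80,90,7,"s25z")
```

```text
t51.18 pos [ 441.74 -372.35  132.55] rot [-178.99    0.27   90.11] F [ 0.38  0.45 -0.42] T [-0.1   0.02 -0.02] w15.5 q [-40.8  22.4  95.8  -1.   62.4 -40.4]
shift [ 0.0002 -0.001   0.0251] turn 0.001 deg 0.04
```

View pics/s25z.png

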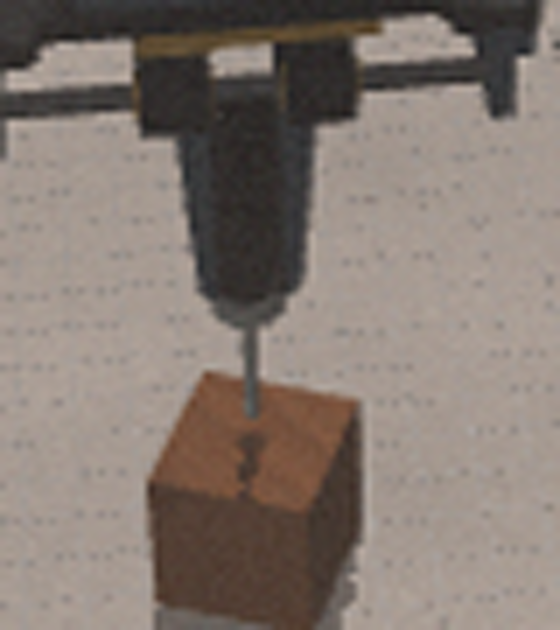

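arm_command:
  targets:
    - [1,0,-0.001,0.005,0]
    - [1,0,-0.001,0.012,0]
    - [1,0,-0.001,0.02,0]
    - [1,0,-0.001,0.028,0]
    - [1,0,-0.001,0.036,0]
    - [1,0,-0.001,0.036,0]

```text
time_s: 51.73
ee_pos: [440.2, -371.9, 113.1]
ee_rot: [-178.9, 0.2, 90.1]
force: [0.6, 0.5, -0.8]
gripper_width: 15.5
```

Run:
```python
from h import *
st();go(441,-372.3,85,90.07);a=grab("side","s26");crop(a,170,230,80,90,7,"s26z")
```

```text
t51.73 pos [ 440.19 -371.95  113.11] rot [-1.7887e+02  1.7000e-01  9.0110e+01] F [ 0.64  0.5  -0.77] T [-0.07  0.09 -0.05] w15.5 q [-40.8  23.4  97.3  -1.   60.  -40.4]
shift [-0.0005  0.0027  0.0562] turn 0.0008 deg 0.04
```

View pics/s26z.png

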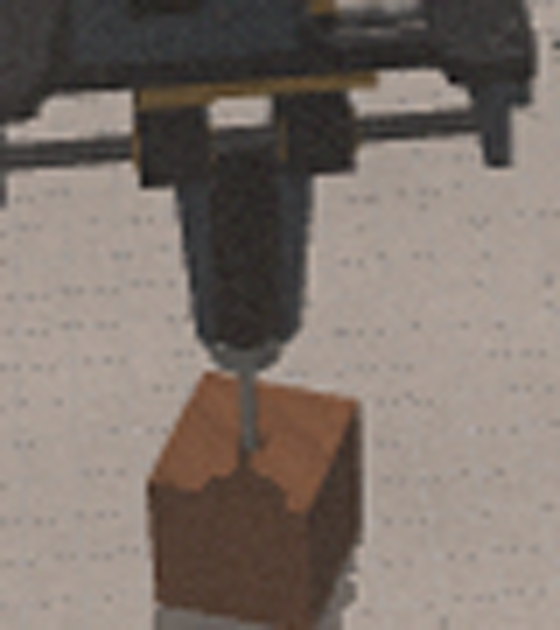

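In the hole with no contact force. Continue down.

arm_command:
  targets:
    - [1,-0.0005,0.0015,0.01,0]
    - [1,-0.0005,0.0015,0.022,0]
    - [1,-0.0005,0.0015,0.034,0]
    - [1,-0.0005,0.0015,0.046,0]
    - [1,-0.0005,0.0015,0.056,0]
    - [1,-0.0005,0.0015,0.066,0]
    - [1,-0.0005,0.0015,0.07,0]
    - [1,-0.0005,0.0015,0.07,0]

```text
time_s: 52.45
ee_pos: [440.2, -372.2, 77.8]
ee_rot: [-178.8, 0.1, 90.1]
force: [-0.5, -0.5, -1.0]
gripper_width: 15.3
```

Run:
```python
from h import *
st();go(441,-372.3,73.5,90.07)
```

```text
t52.45 pos [ 440.18 -372.24   77.85] rot [-1.7884e+02  1.5000e-01  9.0110e+01] F [-0.53 -0.52 -0.99] T [-0.1  -0.    0.02] w15.3 q [-40.9  25.5  99.7  -1.1  55.6 -40.4]
shift [-0.0001  0.0018  0.0087] turn 0.0008 deg 0.04
```

arm_command:
  targets:
    - [1,0,0.001,0.003,0]
    - [1,0,0.001,0.006,0]
    - [1,0,0.001,0.0085,0]
    - [1,0,0.001,0.0085,0]
    - [1,0,0.001,0.0085,0]
    - [1,0,0.001,0.0085,0]

```text
time_s: 52.95
ee_pos: [440.8, -372.3, 74.0]
ee_rot: [-178.9, 0.2, 90.1]
force: [-0.3, 1.3, 2.3]
gripper_width: 15.5
```

Run:
```python
from h import *
st();a=grab("side","s27");crop(a,170,230,80,90,7,"s27z")
```

```text
t52.95 pos [ 440.79 -372.35   73.96] rot [-1.7888e+02  1.7000e-01  9.0110e+01] F [-0.32  1.31  2.28] T [-0.01  0.1   0.04] w15.5 q [-40.8  25.8  99.9  -1.1  55.1 -40.3]
```

View pics/s27z.png

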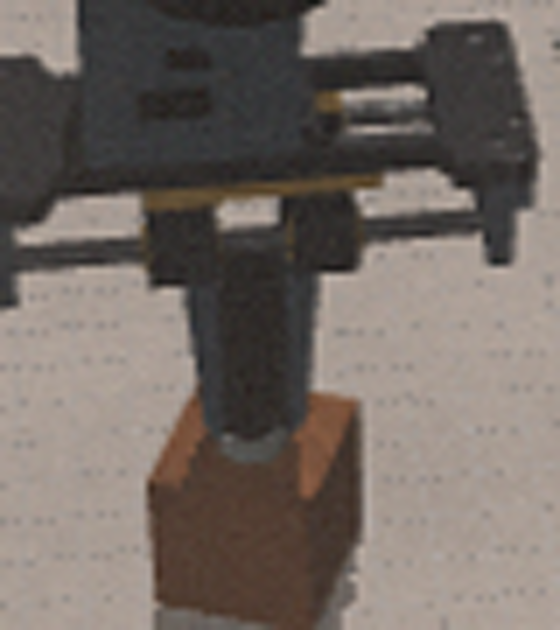

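Collar is seated with slight contact force. Open, wait fully, then rise.

arm_command:
  targets:
    - [0,0,0,0,0]
    - [0,0,0,0,0]
    - [0,0,0,0,0]
    - [0,0,0,0,0]
    - [0,0,0,0,0]
    - [0,0,0,0,0]
    - [0,0,0,0,0]
    - [0,0,0,0,0]

```text
time_s: 53.67
ee_pos: [440.8, -372.4, 73.9]
ee_rot: [-178.9, 0.2, 90.1]
force: [0.3, -0.3, 0.1]
gripper_width: 65.9
```

arm_command:
  targets:
    - [0,0,0,-0.02,0]
    - [0,0,0,-0.08,0]
    - [0,0,0,-0.16,0]
    - [0,0,0,-0.24,0]
    - [0,0,0,-0.3,0]
    - [0,0,0,-0.3,0]
    - [0,0,0,-0.3,0]

```text
time_s: 54.25
ee_pos: [444.6, -372.6, 226.8]
ee_rot: [-179.1, 0.4, 90.1]
force: [-0.5, 0.3, -0.8]
gripper_width: 91.2
```

arm_command:
  targets:
    - [0,0,-0.1,-0.1,0]
    - [0,0,-0.2,-0.1,0]
    - [0,0,-0.28,-0.1,0]
    - [0,0,-0.28,-0.1,0]
    - [0,0,-0.28,-0.1,0]
    - [0,0,-0.28,-0.1,0]
    - [0,0,-0.28,-0.1,0]

```text
time_s: 54.83
ee_pos: [305.4, -372.2, 278.1]
ee_rot: [-179.1, 0.3, 90.1]
force: [0.9, 0.5, -0.1]
gripper_width: 91.1
```

Run:
```python
from h import *
st();a=grab("side","s28");crop(a,160,150,170,170,3.5,"s28z");a=grab("top","t28");crop(a,160,130,280,160,2.8,"t28z")
```

```text
t54.83 pos [ 305.42 -372.24  278.06] rot [-179.09    0.3    90.09] F [ 0.88  0.5  -0.07] T [-0.09  0.01 -0.  ] w91.1 q [-51.4   7.9  94.3  -0.9  78.1 -51.3]
```

View pics/s28z.png

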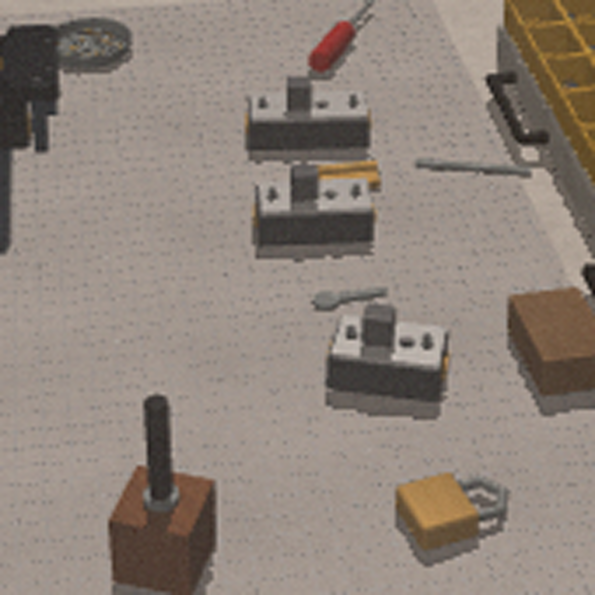

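View pics/t28z.png

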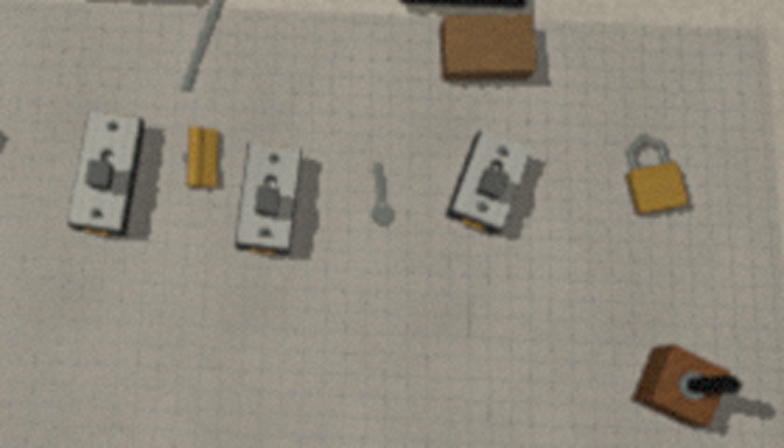

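Run:
```python
from h import *
a=cv2.imread("pics/side0.png");b=cv2.imread("pics/s28.png")
d=cv2.absdiff(cv2.GaussianBlur(a,(0,0),1),cv2.GaussianBlur(b,(0,0),1)).max(2)
print("stylus area max diff",d[260:320,190:225].max(),(d[260:320,190:225]>25).sum(), "bystanders",[int((d[v-12:v+12,u-15:u+15]>30).sum()) for u,v in((258,160),(288,297),(321,247),(295,197),(262,235))])
env.job_done()
```

```text
stylus area max diff 67 90 bystanders [0, 0, 0, 0, 105]
the job is handed in; nothing more can be done
```

All three locks are closed and enrolled, and I handed the job in at about 55 s of the 210 s limit. It gave no verdict.

- **Covers:** The small, middle and large covers were each turned about half round and lowered over the pins of their own case. Contact force came up at the same height each time, and the pictures show all three flush with the pins through their holes.
- **Enrolling:** I pressed the buttons in the order small, middle, large, holding each for about 1.3 s. The arm stopped at the same height every time (about 85.5 mm at the tool tip). The net force there was about 6–7 N, so I take the buttons to have been fully in; their travel can't be read directly.
- **Stylus:** It went back into its stand at the height I picked it up from, with light contact force at the collar. The last picture shows it upright with the collar on the block.

**Last checks:** Four bystander areas in the final side view match the first picture. Two other spots do differ:
- **Around the stylus:** 90 pixels differ, which I put down to the small cover having left the background.
- **By the key:** 105 pixels differ, which I put down to the small case's cover and shadow. The key looks unmoved to the eye, but I did not measure it.

The small lateral forces of 3–4 N while seating the covers were gone on release. I saw no cover get knocked aside.

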